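# Stand a microphone on its tail on the test pedestal

### The job

For a sound check, draw the handheld microphone out of the clip of its desk stand and stand it upright on its tail inside the white ring in the middle of the test pedestal. Lower it gently until you feel it stand, and only then let go, carefully enough that it neither rocks nor falls, and see that it stays still. Leave the two other microphones standing as they are, and knock nothing else about.

Things in the scene. Friction and masses are not known exactly. Their poses are not given: they have to be found in the camera images.
- mic: The microphone to move: handheld, black, steel collar round the head, orange ring near the tail, 194 mm long, 0.26 to 0.41 kg. Origin: centre of its flat tail; z runs along it to the head. Round: tail 22 mm across, cap 23 to 28 mm up to 30 mm, handle tapering from 28 mm (at 30 mm) to 38 mm (at 125 mm). At first it leans in the clip about 60 degrees from vertical, head up, roughly towards the robot.
- collar (a point): On the microphone's axis at mid-height of the straight steel collar of the head, 156 mm from the tail. The collar is 51 mm across and goes from 147 to 165 mm; below it the shoulder narrows from 48 mm to the 38 mm handle (at 125 mm), above it a domed grille 50 mm across ends at 194 mm.
- balance (a point): Centre of mass of the microphone, on its axis 128 mm from the tail: top-heavy, it topples when it leans more than about 4.9 degrees on its tail.
- stand: Desk stand, fixed to the bench: round base 130 mm across, 24 mm high, post 12 mm thick, swivel 112 mm up. Origin: centre of the base on the bench; at yaw 0 the clipped microphone's head leans to -x. The black C-shaped clip is rigid and tapered like the handle; its open side is narrower than the handle, so the microphone comes out only along its own axis, head first, and sits there by its weight.
- clip (a point): Centre of the clip, on its axis, 147 mm above the bench. The clip is 46 mm long (23 mm either way along its axis) and about 42 mm across outside; it holds the handle about 60 to 105 mm from the tail. Drawn 110 mm, even the tail is clear of the clip.
- pedestal: Grey test pedestal, fixed to the bench: square foot 120 mm, guide tube, and a round flat level plate 150 mm across with a black rubber top, clamped at a height that is not reported: its top lies anywhere from 75 to 115 mm above the bench (find it by touch or sight); it does not give way. A white ring 40 mm across inside marks its middle. Origin: centre of the foot on the bench.
- foot_axis (a point): The point on the bench plumb below the middle of the pedestal's plate and white ring (the same as the pedestal's origin).
- mic_b: Microphone of the same shape, with a blue ring, standing on its tail on the bench beside the pedestal, 194 mm high, 51 mm across at the head. Origin: centre of its tail face, z up. It topples easily.
- mic_c: As mic_b, with a red ring.
- spool: Solder spool standing on the bench behind the stand, 60 mm across, 46 mm high. Origin: centre of its underside.
- screwdriver: Screwdriver with a red handle, 170 mm long, lying in front of the stand. Origin: under its middle.
- pump: Green desoldering pump, 180 mm long and 20 mm thick, lying in front of the pedestal. Origin: on the bench under its body.
- tin: Shallow aluminium bowl for screws, 68 mm across, 26 mm high. Origin: centre of its underside.

How it is judged:
On the way, in this order (a step that is already met when the one before it is completed fails the run):
1. the microphone is drawn out of the clip and held clear of the stand (distance between mic and clip above 0.14 m and contact force between mic and stand below 0.05 N and contact force between the fingers and mic above 0.5 N), for 0.2 s.
2. still held, it is set down upright on its tail inside the ring of the pedestal (centre within 10 mm) (horizontal distance between mic and foot_axis below 0.01 m and angle between mic's own z axis and vertical below 0.07 rad and contact force between mic and pedestal above 0.4 N and contact force between the fingers and mic above 0.2 N), for 0.1 s.
3. let go, it stands by itself (horizontal distance between mic and foot_axis below 0.01 m and angle between mic's own z axis and vertical below 0.02 rad and contact force between mic and pedestal above 0.4 N and contact force between the fingers and mic below 0.05 N), for 0.5 s.
At the end, for the whole second after the job is handed in: The microphone stands by itself on its tail on the pedestal's plate, tail centre within 10 mm of the middle of the white ring, upright within 0.02 rad, still (under 10 mm/s and 0.08 rad/s); both other microphones still stand upright where they stood (within 10 mm) (horizontal distance between mic and foot_axis below 0.01 m and height (world z) of mic between 0.072 and 0.119 m and angle between mic's own z axis and vertical below 0.02 rad and contact force between mic and pedestal above 0.4 N and linear speed of mic below 0.01 m/s and angular speed of mic below 0.08 rad/s and distance of each of mic_b, mic_c from where it was at the start of the episode below 0.01 m and angle between each of mic_b, mic_c's own z axis and vertical below 0.03 rad); the robot touches nothing.
It fails at once if over the pedestal and out of the fingers, the microphone rocks more than 0.05 rad (2.9 degrees) from upright (horizontal distance between mic and foot_axis below 0.07 m and contact force between the fingers and mic below 0.02 N and angle between mic's own z axis and vertical above 0.05 rad).
It fails at once if the microphone is pressed or dropped on the pedestal with more than 30 N (contact force between mic and pedestal above 30 N).
It fails at once if one of the other microphones is moved more than 10 mm or tipped more than 0.15 rad (distance of any of mic_b, mic_c from where it was at the start of the episode above 0.01 m or angle between any of mic_b, mic_c's own z axis and vertical above 0.15 rad).
It fails at once if another loose thing on the bench is pushed more than 30 mm (distance of any of spool, screwdriver, pump, tin from where it was at the start of the episode above 0.03 m).
It also fails if it takes over 61 s, if anything falls off the work surface, if the arm or the gripper's body presses on something with over 40 N, if the wrist force passes 120 N, or if a joint passes its speed limit or range.

### The arm

A 6-joint arm with a two-finger parallel gripper is mounted at the origin on the work surface. World frame = base frame: x ahead of the robot, y to its left, z up, the work surface at z = 0. Lengths are in m, angles in rad, forces in N, time in s.
With the tool pointing down it reaches from about 0.4 to 0.825 m from the base axis. Payload 7 kg.
Tool frame: the origin (TCP) lies at the very end of the fingers, on their centre line; the grasp point (between the pads) lies 19 mm behind it; x points along the fingers, y is the direction in which the jaws open and shut, and the axes are right-handed (so a half turn about x gives the same grasp; the last joint's range is limited). The gripper opens to 88 mm and grips with 3 to 60 N. Pads are 19 mm wide; open, the fingers measure 130 mm over their backs; the gripper's body (78 mm by 193 mm) begins 47 mm behind the grasp point.
Start: joints at [1.628, 0.359, 0.012, 0, -1.224, -0.288], TCP at [0.154, 0.657, 0.227] pointing down, gripper open.
Joint ranges: [-3.07, 3.07], [-1.43, 2.12], [-1.02, 1.25], [-3.03, 1.67], [-3.05, -0], [-3.03, 3.03]. Speed limits (rad/s): [2.39, 2.39, 3.01, 3.14, 3.14, 3.14].

### API

Orientations are given as [roll, pitch, yaw] about the fixed x, y, z axes, in that order (R = Rz(yaw) Ry(pitch) Rx(roll)).
In Python, from station import arm, cams gives the robot as it stands. The module is installed in compiled form; this text tells all that it offers.
- The arm moves only by the tool carry_out, never from a script. Its argument "deltas" is a list of rows, each a list of 6 numbers: the shift along the tool's x, y, z in units of 0.04 m (1.0 is 0.04 m), then the turn, a rotation vector about the tool's x, y, z in units of 4 degrees (1.0 is 4 degrees). In form: [[tx, ty, tz, ax, ay, az], ...]. A call has 1 to 5 rows; each row shifts and turns the pose as measured when the row begins, along the tool's axes as they then stand; what a row does not reach is not made up. A row lasts 1/10 s, in which the tool goes at most 50 mm and 8.59 degrees, less where a joint would pass 70% of its speed; a pose out of reach is approached as far as the arm can. A call with a number of a shift or a turn outside -1 to 1 is refused whole. A call with a gripper value outside its range is refused whole. "hand" is the closure, from 0 (fully open) to 1 (shut), set as the call begins (left out, the last holds). The fingers move at their own pace and stop on an object; "newtons" is the grip in N (left out, the last holds). Time passes only in rows, so rows that do not move let the fingers close. It gives the time, the measured TCP pose, the force and the opening at its end, in the units of the state.
- arm.get_state(): the state, without advancing time (a new reading comes with each control period).
- cams.grab_frame(name): name is "scene" or "top"; returns a dict with "pixels" (480x640x3 uint8, red, green, blue), "fx", "fy", "cx", "cy" (pixels), "T" (4x4, takes a point from camera to world coordinates). Camera axes: x right, y up, looking along -z (the intrinsics and any distortion apply to the point x, -y, -z); pixel columns grow to the right and rows downward; lengths in m; the calibration is good to about 2 mm. A picture is of the moment at which its call begins. There is no depth.
- arm.job_done(): hands the job in, once; it reports no verdict.
The state is a dict: "t": time; "q": joint angles; "qd": joint speeds; "joint_efforts": joint torques, N m; "eef_pos": TCP position; "ee_rot": TCP orientation; "force": force on the tool from outside, world axes, zero at the start; "moment": the same for the moment, N m; "width": finger opening in m.
Only numpy, scipy, OpenCV 4.12 (cv2) and the standard library are available. Lean on these libraries where they do the work, as an engineer would, in place of code of your own. Each camera call takes 0.05 s, during which the arm holds its last target.

## Working session

There is one attempt and no reset: what is moved stays moved. The work goes in short steps, Python scripts to look and compute and a tool call to move; the robot and the scene stay as the last step left them, time stands still between calls to the robot, and variables do not carry over. Pictures are saved under pics/ and viewed, and the job is handed in when it is done.

Besides the shell and the picture viewer there is one more tool, called after "Request:" by a JSON object that holds its "api" and its "payload". carry_out: Moves the arm, as the interface text tells. Shifts and turns lie within -1 to 1; 1 stands for 0.04 m of shift or 4 degrees of turn. Its arguments: {"type":"object","properties":{"deltas":{"type":"array","items":{"type":"array","items":{"type":"number","minimum":-1,"maximum":1}}},"hand":{"type":"number"},"newtons":{"type":"number"}},"required":["deltas"]}

```bash
ls; mkdir -p pics; python3 - <<'E'
from station import arm,cams
import cv2,numpy as np
print(arm.get_state())
for n in("scene","top"):
    f=cams.grab_frame(n); cv2.imwrite(f"pics/{n}0.png",f["pixels"][:,:,::-1]); print(n,{k:v for k,v in f.items() if k!="pixels"})
E
```

```text
pics
{'t': 0.0, 'q': array([ 1.62813052e+00,  3.59348313e-01,  1.11034446e-02, -3.91509279e-04,
       -1.22409451e+00, -2.88074261e-01]), 'qd': array([ 2.21571202e-04, -4.46881794e-04, -6.38433984e-05, -1.22504471e-03,
       -1.64365638e-03,  8.94596337e-05]), 'joint_efforts': array([-2.09575366e-03, -5.82708871e+01,  2.93062609e+01,  6.99722975e+00,
        6.91663125e-03, -1.56422452e-04]), 'eef_pos': array([0.15428678, 0.65664382, 0.22565958]), 'ee_rot': array([ 1.6247531 ,  1.56920998, -1.74771295]), 'force': array([-0.44274534, -0.37038987, -0.14687813]), 'moment': array([-0.01698779,  0.06588593,  0.01242762]), 'width': 0.0872916169434428}
scene {'fx': 566.6545354344998, 'fy': 566.6545354344998, 'cx': 325.5933572905778, 'cy': 241.3602414666775, 'T': array([[-0.38505674, -0.49349503,  0.77986791,  1.67545692],
       [ 0.92258819, -0.18411905,  0.33901506,  0.50831686],
       [-0.02371371,  0.85003696,  0.52618896,  0.88942715],
       [ 0.        ,  0.        ,  0.        ,  1.        ]])}
top {'fx': 473.4771502611076, 'fy': 473.4771502611076, 'cx': 315.6900025623058, 'cy': 235.24988483977623, 'T': array([[-0.00579513,  0.99842965, -0.05571943,  0.49227623],
       [-0.99980891, -0.00474483,  0.0189637 ,  0.03465885],
       [ 0.01866954,  0.05581868,  0.99826636,  1.22309509],
       [ 0.        ,  0.        ,  0.        ,  1.        ]])}
```

View pics/scene0.png

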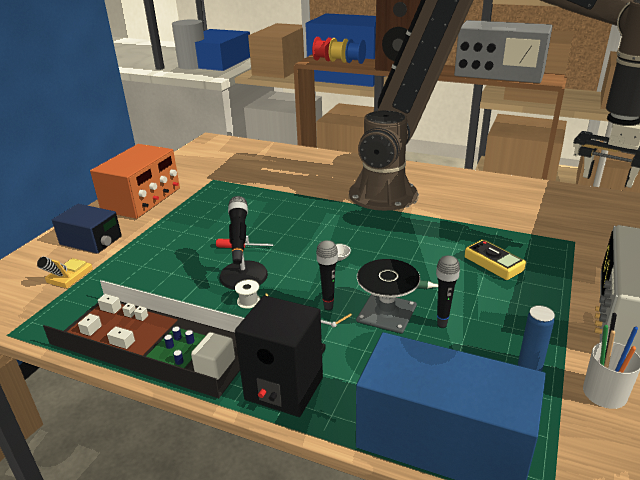

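View pics/top0.png

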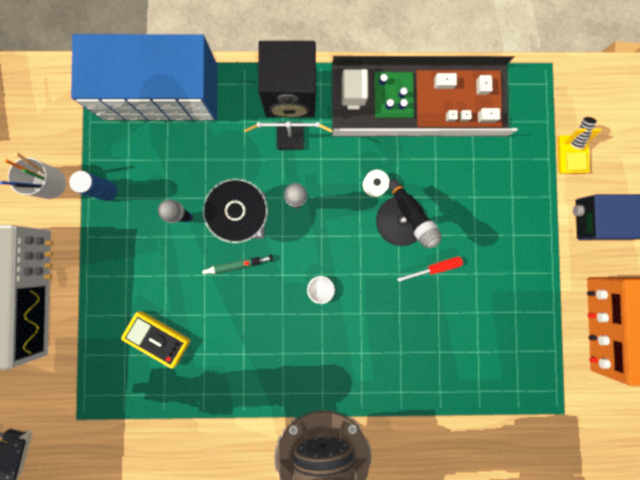

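```bash
python3 - <<'E'
import cv2
s=cv2.imread("pics/scene0.png");t=cv2.imread("pics/top0.png")
def c(im,x,y,w,h,k,n): cv2.imwrite("pics/"+n,cv2.resize(im[y:y+h,x:x+w],None,fx=k,fy=k,interpolation=cv2.INTER_CUBIC))
c(t,360,160,100,100,6,"t_mic.png"); c(s,200,180,100,120,5,"s_mic.png")
c(t,150,170,170,100,4.5,"t_ped.png"); c(s,300,230,180,110,4.4,"s_ped.png")
E
```

```text
(no output)
```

View pics/t_mic.png

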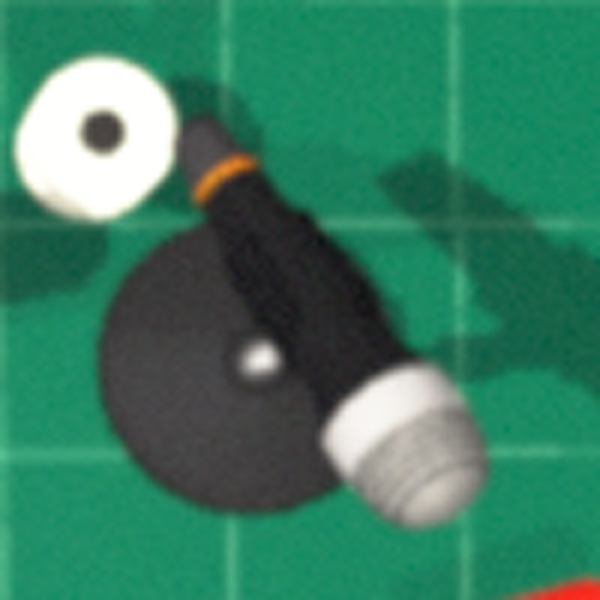

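View pics/s_mic.png

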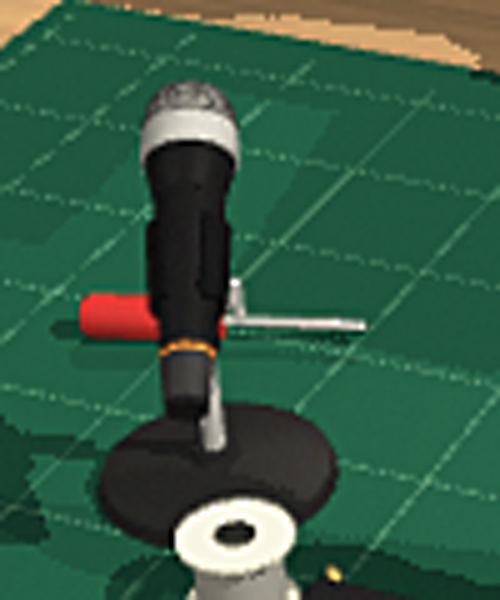

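View pics/t_ped.png

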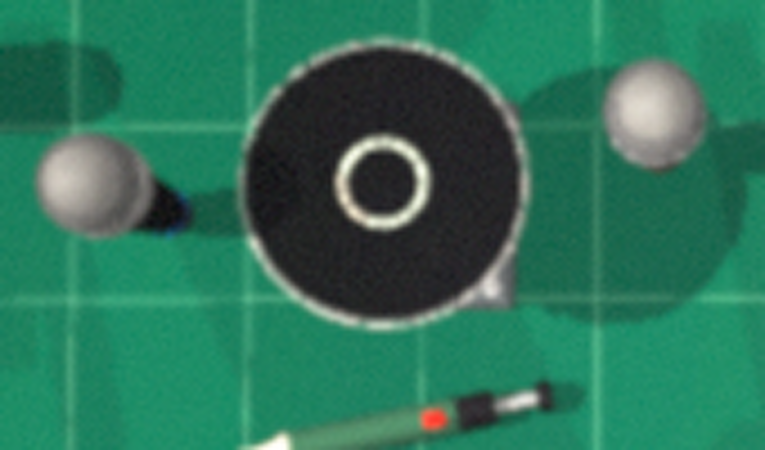

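View pics/s_ped.png

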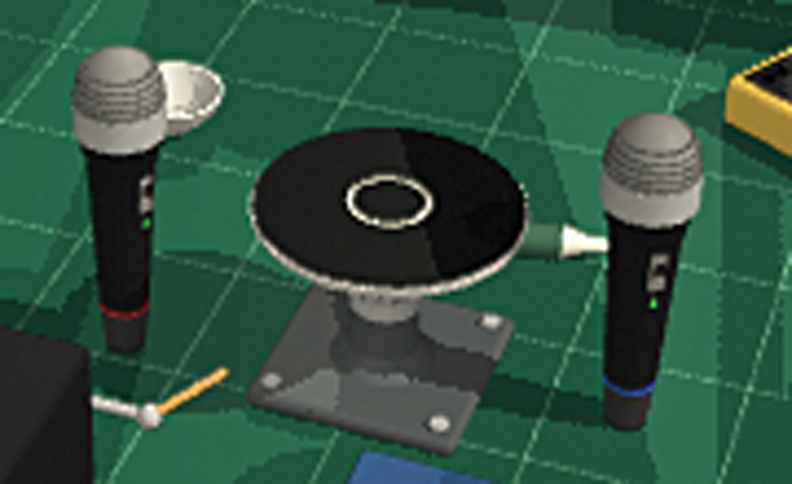

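```bash
cat > h.py <<'E'
import cv2,numpy as np
from scipy.optimize import least_squares
from scipy.spatial.transform import Rotation as R
CAM={'scene':(566.6545354344998,325.5933572905778,241.3602414666775,np.array([[-0.38505674,-0.49349503,0.77986791,1.67545692],[0.92258819,-0.18411905,0.33901506,0.50831686],[-0.02371371,0.85003696,0.52618896,0.88942715],[0,0,0,1]])),
'top':(473.4771502611076,315.6900025623058,235.24988483977623,np.array([[-0.00579513,0.99842965,-0.05571943,0.49227623],[-0.99980891,-0.00474483,0.0189637,0.03465885],[0.01866954,0.05581868,0.99826636,1.22309509],[0,0,0,1]]))}
def proj(n,P):
    f,cx,cy,T=CAM[n]; p=(np.atleast_2d(P)-T[:3,3])@T[:3,:3]
    return np.c_[cx+f*p[:,0]/-p[:,2],cy-f*p[:,1]/-p[:,2]]
def ray(n,u,v):
    f,cx,cy,T=CAM[n]; return T[:3,3],T[:3,:3]@np.array([(u-cx)/f,-(v-cy)/f,-1])
def atz(n,u,v,z):
    o,d=ray(n,u,v); return o+d*(z-o[2])/d[2]
def tri(uvs):
    return least_squares(lambda X:np.concatenate([proj(n,X)[0]-uv for n,uv in uvs.items()]),[.5,0,.1])
PR=[(0,11),(.001,11.5),(29.9,14),(30,14),(125,19),(147,24),(147.1,25.5),(165,25.5)]+[(165+29*np.sin(a),25*np.cos(a)) for a in np.linspace(0,1.5,7)]
def sil(n,p,d,k=8):
    "mask at k x scale, image offset"
    d=d/np.linalg.norm(d);a=np.cross(d,[0.3,.5,.8]);a/=np.linalg.norm(a);b=np.cross(d,a)
    th=np.linspace(0,2*np.pi,40)[:,None]
    return [proj(n,p+d*z/1e3+r/1e3*(np.cos(th)*a+np.sin(th)*b)) for z,r in PR]
def sdist(n,p,d,pts):
    C=sil(n,p,d); H=[cv2.convexHull(np.r_[C[i],C[i+1]].astype(np.float32)) for i in range(len(C)-1)]
    return np.array([max(cv2.pointPolygonTest(h,(float(x),float(y)),True) for h in H) for x,y in pts])
E
cat > fit.py <<'E'
from h import *
import sys
t=np.array([(322,440),(420,528),(357,500),(470,505),(488,460),(430,365),(400,340),(328,405),(180,140),(205,113),(240,140),(258,170),(198,205)])
s=np.array([(148,105),(165,88),(190,82),(220,90),(236,112),(240,140),(236,165),(142,155),(150,170),(160,350),(215,345),(165,405),(178,417),(200,413),(209,400),(152,200),(230,190)])
t=(t+.5)/6-.5+[360,160]; s=(s+.5)/5-.5+[200,180]
def D(x): return np.array([np.sin(x[3])*np.cos(x[4]),np.sin(x[3])*np.sin(x[4]),np.cos(x[3])])
def f(x): return np.r_[sdist('top',x[:3],D(x),t),sdist('scene',x[:3],D(x),s)]
# init
p=tri({'top':((210+.5)/6+359.5,(135+.5)/6+159.5),'scene':((187)/5+199.5,(405)/5+179.5)})
print(p.x,p.fun)
h=tri({'top':(395/6+359.5,425/6+159.5),'scene':(190/5+199.5,140/5+179.5)}); print(h.x,h.fun)
d=h.x-p.x;print(np.linalg.norm(d))
x0=np.r_[p.x,np.arccos(d[2]/np.linalg.norm(d)),np.arctan2(d[1],d[0])]
r=least_squares(f,x0,loss='soft_l1',diff_step=1e-4,x_scale=[.01,.01,.01,.1,.1])
print(r.x,np.degrees(r.x[3:]),np.round(f(r.x),1))
dd=D(r.x); print('clip pt(82)',r.x[:3]+.0825*dd,'collar',r.x[:3]+.156*dd)
for n in('top','scene'):
    im=cv2.imread(f"pics/{n}0.png");o=(360,160) if n=='top' else (200,180)
    big=cv2.resize(im[o[1]:o[1]+120,o[0]:o[0]+100],None,fx=5,fy=5)
    for c in sil(n,r.x[:3],dd): cv2.polylines(big,[np.int32((c-o+.5)*5)],True,(0,255,255),1)
    cv2.imwrite(f"pics/fit_{n}.png",big)
a=cv2.imread("pics/fit_top.png");b=cv2.imread("pics/fit_scene.png");cv2.imwrite("pics/fit.png",cv2.resize(np.hstack([a,b]),None,fx=.8,fy=.8))
# ring
for n,(x,y,w,hh) in {'top':(215,190,40,42),'scene':(370,262,38,28)}.items():
    im=cv2.imread(f"pics/{n}0.png")[y:y+hh,x:x+w]; g=im.min(2)
    m=(g>110).astype(np.uint8);pts=np.argwhere(m)[:,::-1]
    w8=g[m>0].astype(float)
    e=cv2.fitEllipse(pts.astype(np.float32)); print(n,len(pts),e, e[0][0]+x,e[0][1]+y)
E
python3 fit.py
```

```text
[ 0.67903393 -0.17227409  0.10780297] [-1.22286254  0.60274065 -1.42672311 -0.22457758]
[ 0.55972959 -0.22647457  0.18721847] [-0.05739428  0.02863334 -0.07610854 -0.01284102]
0.15322544807614794
[ 0.67969117 -0.16872078  0.1080911   1.0828371  -2.68683151] [  62.04199588 -153.94410554] [-0.5  0.2 -0.3 -0.  -0.8 -0.8 -0.7  2.4  1.3 -0.5 -0.6  0.3  0.1 -0.1
  0.3  0.7 -0.1 -0.5 -0.4  0.2  0.4  0.9  0.5 -0.1  0.7 -0.3  0.1 -0.1
  0.  -0.6]
clip pt(82) [ 0.61422585 -0.20072944  0.1467691 ] collar [ 0.55590221 -0.22924625  0.18122768]
top 170 ((19.54541015625, 20.092453002929688), (18.528684616088867, 18.646364212036133), 106.04280853271484) 234.54541015625 210.0924530029297
scene 50 ((17.906843185424805, 13.391219139099121), (10.778841018676758, 17.903047561645508), 92.85343933105469) 387.9068431854248 275.3912191390991
```

View pics/fit.png

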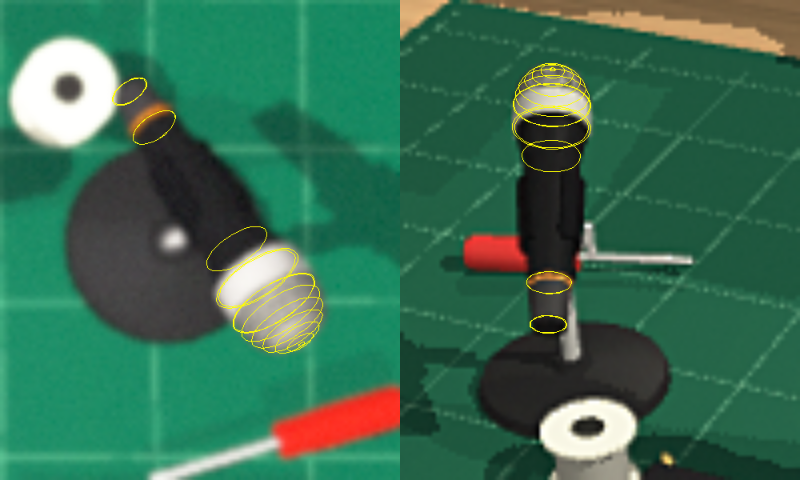

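```bash
cat >> h.py <<'E'
def pose():
    from station import arm
    s=arm.get_state(); return s,np.array(s['eef_pos']),R.from_euler('xyz',s['ee_rot']).as_matrix()
def steps(p,M,pt,Mt):
    "shift/turn from pose to target in tool axes, in units"
    return M.T@(pt-p)/.04, np.degrees(R.from_matrix(M.T@Mt).as_rotvec())/4
E
python3 - <<'E'
from h import *
s,p,M=pose(); print(np.round(M,3))
print(tri({'top':(234.545,210.092),'scene':(387.907,275.391)}))
for z in(.075,.095,.115): print(atz('top',234.5,210.1,z),atz('scene',387.9,275.4,z))
g=lambda x,y:(x,y)
print('micb',atz('top',95/4.5+150,185/4.5+170,.17),'micc',atz('top',655/4.5+150,112/4.5+170,.17))
print('tin',atz('top',320,290,.02), 'stand', atz('top',402,220,.024))
E
```

```text
[[-0.    -0.229 -0.973]
 [-0.002 -0.973  0.229]
 [-1.     0.002 -0.   ]]
     message: `ftol` termination condition is satisfied.
     success: True
      status: 2
         fun: [-2.378e-01  8.754e-02 -2.552e-01  2.244e-02]
           x: [ 6.141e-01  2.044e-01  1.127e-01]
        cost: 0.06492839037618033
         jac: [[ 1.610e+00 -4.271e+02 -6.511e+01]
               [-4.239e+02  1.593e+00 -4.627e+01]
               [-1.268e+02  4.060e+02  1.435e+01]
               [ 2.286e+02  8.651e+01 -3.462e+02]]
        grad: [-4.907e-08 -1.189e-06 -8.136e-08]
  optimality: 1.1894066971329664e-06
 active_mask: [ 0.000e+00  0.000e+00  0.000e+00]
        nfev: 5
        njev: 5
[0.61846534 0.20969264 0.075     ] [0.56228358 0.19017594 0.075     ]
[0.61626711 0.20664352 0.095     ] [0.58961993 0.19798857 0.095     ]
[0.61406887 0.20359441 0.115     ] [0.61695628 0.2058012  0.115     ]
micb [0.60629425 0.33560305 0.17      ] micc [0.64169385 0.05917596 0.17      ]
tin [0.42067401 0.00170427 0.02      ] stand [ 0.59710954 -0.20849074  0.024     ]
```

Request:
{"api": "carry_out", "payload": {"deltas": [[-1, 0, 0, 0, 0, 0], [-1, 0, 0, 0, 0, 0], [-1, 0.5, -0.8, 0, 0, 0], [0, 0.7, -0.9, 0, 0, 0], [0, 0.7, -0.9, 0, 0, 0]], "hand": 0, "newtons": 40}}

```text
t: 0.6
eef_pos: [0.2343, 0.5614, 0.3405]
ee_rot: [1.755, 1.558, -1.612]
force: [1.2, 0.8, -1.3]
width: 0.088
```

```bash
cat > st.py <<'E'
from h import *
s,p,M=pose(); print(s['t'],'q',np.round(s['q'],3),'p',np.round(p,4),'F',np.round(s['force'],2),'m',np.round(s['moment'],3),'w',s['width']);print(np.round(M,3))
import json,os
open('log.jsonl','a').write(json.dumps([list(map(float,s['q'])),list(map(float,p)),M.tolist()])+"\n")
E
python3 st.py
```

```text
0.6 q [ 1.496  0.207  0.057  0.    -1.434 -0.151] p [0.2343 0.5614 0.3405] F [ 1.21  0.84 -1.31] m [ 0.069 -0.085 -0.022] w 0.08799646995263831
[[-0.001 -0.224 -0.975]
 [-0.012 -0.975  0.224]
 [-1.     0.012 -0.002]]
```

Request:
{"api": "carry_out", "payload": {"deltas": [[0, 0.8, -0.8, 0, 0, 0], [0, 0.8, -0.8, 0, 0, 0], [-0.3, 0.9, -0.7, 0, 0, 0], [-0.3, 0.9, -0.7, 0, 0, 0], [0, 0.9, -0.7, 0, 0, 0]]}}

```text
t: 1.1
eef_pos: [0.3434, 0.3523, 0.3662]
ee_rot: [1.708, 1.555, -1.659]
force: [0.5, -0.4, 1.0]
width: 0.0875
```

```bash
python3 st.py
```

```text
1.1 q [ 1.202 -0.004 -0.127  0.004 -1.462  0.143] p [0.3434 0.3523 0.3662] F [ 0.51 -0.36  1.05] m [ 0.087 -0.15  -0.017] w 0.0874797389470152
[[-0.001 -0.223 -0.975]
 [-0.015 -0.975  0.223]
 [-1.     0.015 -0.002]]
```

Request:
{"api": "carry_out", "payload": {"deltas": [[0, 1, -0.5, 0, 0, 0], [0, 1, -0.5, 0, 0, 0], [0, 1, -0.5, 0, 0, 0], [0, 1, -0.4, 0, 0, 0], [0, 1, -0.4, 0, 0, 0]]}}

```text
t: 1.6
eef_pos: [0.3886, 0.1271, 0.3689]
ee_rot: [1.673, 1.555, -1.693]
force: [1.4, -0.8, -0.6]
width: 0.0876
```

```bash
python3 st.py
```

```text
1.6 q [ 0.814 -0.163 -0.265  0.009 -1.481  0.531] p [0.3886 0.1271 0.3689] F [ 1.37 -0.79 -0.57] m [ 0.053 -0.226  0.032] w 0.08759243750746012
[[-0.002 -0.222 -0.975]
 [-0.016 -0.975  0.222]
 [-1.     0.016 -0.002]]
```

Request:
{"api": "carry_out", "payload": {"deltas": [[0, 1, -0.3, 0, 0, 1], [0, 1, -0.3, 0, 0, 1], [0, 1, -0.3, 0, 0, 1], [0, 0.8, -0.2, 0, 0, 1], [0, 0.5, 0, 0, 0, 1]]}}

```text
t: 2.1
eef_pos: [0.3911, -0.0596, 0.3942]
ee_rot: [1.574, 1.198, -1.798]
force: [-0.4, 0.4, 0.2]
width: 0.0877
```

```bash
python3 st.py
```

```text
2.1 q [ 0.624 -0.129 -0.334  0.243 -1.65   0.701] p [ 0.3911 -0.0596  0.3942] F [-0.38  0.36  0.21] m [ 1.186 -0.268 -0.004] w 0.08766024719659153
[[-0.082 -0.213 -0.974]
 [-0.355 -0.907  0.228]
 [-0.931  0.364 -0.001]]
```

```bash
cat > kin.py <<'E'
from h import *
import json
e=lambda a,t:R.from_euler(a,t).as_matrix()
C=np.c_[[1,0,0],[0,0,-1],[0,1,0]].astype(float)
def Rk(q,s4=-1): return e('z',q[0])@e('y',q[1]-q[2])@e('x',s4*q[3])@e('y',-q[4])@e('x',-q[5])@C
def Pk(q,k,s4=-1):
    a1,b,h,L1,L2,e2,Lt=k
    W=e('y',q[1]-q[2])
    v=np.array([a1,b,h])+e('y',q[1])@[0,0,L1]+W@[L2,0,e2]+W@e('x',s4*q[3])@e('y',-q[4])@[Lt,0,0]
    return e('z',q[0])@v
D=[json.loads(l) for l in open('log.jsonl')]
if __name__=='__main__':
    for s in(-1,1): print(s,[round(float(np.abs(Rk(q,s)-np.array(M)).max()),4) for q,p,M in D])
    q0=[1.62813052,.359348313,.0111034446,-3.9e-4,-1.22409451,-.288074261]; D.append([q0,[.15428678,.65664382,.22565958],0])
    f=lambda k:np.concatenate([Pk(q,k,S)-p for q,p,M in D])
    for S in(-1,1):
        r=least_squares(lambda k:np.r_[f(k),1e-4*(k-np.array([.0,-.19,.3,.4,.4,0,.2]))],[.0,-.19,.3,.4,.4,0,.2]); print(S,np.round(r.x,4),r.cost,np.abs(f(r.x)).max())
        np.save(f'k{S}.npy',r.x)
E
python3 kin.py
```

```text
-1 [0.0, 0.0, 0.0, 0.0]
1 [0.0008, 0.0085, 0.016, 0.3897]
-1 [ 0.0165 -0.1905  0.1929  0.5838  0.4436  0.0337  0.3819] 0.000824168254036206 0.0352803000344154
1 [ 0.0378 -0.2068 -0.0614  0.8349  0.4612 -0.3999 -0.0605] 0.00593236306882714 0.06550896351663471
```

```bash
cat > kin2.py <<'E'
from kin import *
q0=[1.62813052,.359348313,.0111034446,-3.9e-4,-1.22409451,-.288074261]; D.append([q0,[.15428678,.65664382,.22565958],0])
for q,p,M in D:
    v=e('z',q[0]).T@p; print(np.round(q,3),np.round(v,4))
E
python3 kin2.py
```

```text
[ 1.496  0.207  0.057  0.    -1.434 -0.151] [ 0.5772 -0.192   0.3405]
[ 1.202 -0.004 -0.127  0.004 -1.462  0.143] [ 0.4523 -0.1934  0.3662]
[ 0.814 -0.163 -0.265  0.009 -1.481  0.531] [ 0.3592 -0.1953  0.3689]
[ 0.624 -0.129 -0.334  0.243 -1.65   0.701] [ 0.2826 -0.2769  0.3942]
[ 1.628  0.359  0.011 -0.    -1.224 -0.288] [ 0.6467 -0.1917  0.2257]
```

```bash
cat >> kin2.py <<'E'
def P2(q,k):
    a1,b,h,L1,L2,e2,Lt,Lx,b3=k
    W=e('y',q[1]-q[2]);V=W@e('x',-q[3])
    return e('z',q[0])@(np.array([a1,b,h])+e('y',q[1])@[Lx,0,L1]+W@[L2,0,e2]+V@[0,b3,0]+V@e('y',-q[4])@[Lt,0,0])
x0=np.array([.0,-.19,.3,.4,.3,.0,.36,0,0])
f=lambda k:np.concatenate([P2(q,k)-p for q,p,M in D])
r=least_squares(lambda k:np.r_[f(k),1e-4*(k-x0)],x0); print(np.round(r.x,4),np.abs(f(r.x)).max()); print(np.round(f(r.x).reshape(-1,3),4))
E
python3 kin2.py|tail -7
```

```text
[ 1.628  0.359  0.011 -0.    -1.224 -0.288] [ 0.6467 -0.1917  0.2257]
[-0.      0.      0.1988  0.6016  0.4636  0.      0.378  -0.     -0.1918] 4.091368802916495e-07
[[-0. -0. -0.]
 [-0.  0. -0.]
 [-0.  0.  0.]
 [-0.  0. -0.]
 [ 0.  0.  0.]]
```

```bash
cat > ik.py <<'E'
from kin import e,Rk
from h import *
LO=np.array([-3.07,-1.43,-1.02,-3.03,-3.05,-3.03]);HI=np.array([3.07,2.12,1.25,1.67,0,3.03])
def P(q,full=False):
    W=e('y',q[1]-q[2]);V=W@e('x',-q[3]);Z=e('z',q[0])
    el=np.array([0,0,.1988])+e('y',q[1])@[0,0,.6016]; w0=el+W@[.4636,0,0]; w=w0+V@[0,-.1918,0]; t=w+V@e('y',-q[4])@[.378,0,0]
    return [Z@x for x in(el,w0,w,t)] if full else Z@t
def ik(pt,Mt,seed=None,n=30):
    sols=[];rng=np.random.default_rng(0)
    for i in range(n):
        q0=seed if (i==0 and seed is not None) else LO+(HI-LO)*rng.random(6)
        r=least_squares(lambda q:np.r_[(P(q)-pt)*5,(Rk(q)-Mt).ravel()],np.clip(q0,LO+1e-3,HI-1e-3),bounds=(LO,HI))
        if r.cost<1e-8 and not any(np.abs(r.x-s).max()<.02 for s in sols): sols.append(r.x)
    return sols
def frame(x,y):
    x=x/np.linalg.norm(x);y=y-x*(x@y);y/=np.linalg.norm(y);return np.c_[x,y,np.cross(x,y)]
TAIL=np.array([0.67969117,-0.16872078,0.1080911]);AX=np.array([np.sin(1.0828)*np.cos(-2.6868),np.sin(1.0828)*np.sin(-2.6868),np.cos(1.0828)])
E
cat > a.py <<'E'
from ik import *
col=TAIL+.156*AX
hz=np.cross([0,0,1],AX);hz/=np.linalg.norm(hz)
for nm,sg in(('A',1),('B',-1)):
  for off in(-.019,.08):
    Mt=frame(-AX,sg*hz)
    for q in ik(col+AX*off,Mt): print(nm,off,'y',np.round(sg*hz,2),np.round(q,2),[np.round(x,2).tolist() for x in P(q,True)[:3]])
for ps in np.arange(0,180,30):
    y=np.array([np.cos(np.radians(ps)),np.sin(np.radians(ps)),0])
    for sg in(1,-1):
        for q in ik(np.array([.614,.204,.113+.137]),frame(np.array([0,0,-1.]),sg*y),n=10): print('place',ps,sg,np.round(q,2))
E
python3 a.py
```

```text
A -0.019 y [ 0.44 -0.9   0.  ] [-0.83  0.32 -0.31 -1.3  -1.07 -2.66] [[0.13, -0.14, 0.77], [0.38, -0.41, 0.5], [0.27, -0.37, 0.35]]
A 0.08 y [ 0.44 -0.9   0.  ] [-0.97  0.23 -0.3  -1.2  -1.22 -2.71] [[0.08, -0.11, 0.78], [0.3, -0.44, 0.55], [0.19, -0.41, 0.4]]
B -0.019 y [-0.44  0.9  -0.  ] [-0.83  0.32 -0.31 -1.3  -1.07  0.48] [[0.13, -0.14, 0.77], [0.38, -0.41, 0.5], [0.27, -0.37, 0.35]]
B 0.08 y [-0.44  0.9  -0.  ] [-0.97  0.23 -0.3  -1.2  -1.22  0.43] [[0.08, -0.11, 0.78], [0.3, -0.44, 0.55], [0.19, -0.41, 0.4]]
place 0 1 [ 0.62  0.3  -0.02 -0.   -1.25  2.52]
place 0 -1 [ 0.62  0.3  -0.02  0.   -1.25 -0.62]
place 30 -1 [ 0.62  0.3  -0.02  0.   -1.25 -0.1 ]
place 60 1 [ 0.62  0.3  -0.02  0.   -1.25 -2.72]
place 60 -1 [ 0.62  0.3  -0.02  0.   -1.25  0.43]
place 90 1 [ 0.62  0.3  -0.02  0.   -1.25 -2.19]
place 90 -1 [ 0.62  0.3  -0.02  0.   -1.25  0.95]
place 120 1 [ 0.62  0.3  -0.02  0.   -1.25 -1.67]
place 120 -1 [ 0.62  0.3  -0.02  0.   -1.25  1.47]
place 150 1 [ 0.62  0.3  -0.02  0.   -1.25 -1.15]
place 150 -1 [ 0.62  0.3  -0.02 -0.   -1.25  2.  ]
```

```bash
cat > plan.py <<'E'
from ik import *
import sys
def plan(pt,Mt,qt=None,rows=5):
    s,p,M=pose();q=np.array(s['q'])
    if qt is None:
        S=ik(pt,Mt,q,1) or ik(pt,Mt,q,12); qt=min(S,key=lambda x:np.abs(x-q).max())
    # joint path resampled so each row <=.04 m and 4deg
    N=400;path=[q+(qt-q)*i/N for i in range(N+1)]
    cur=(p,M);out=[];i=0
    while i<N and len(out)<60:
        j=i+1
        while j<N:
            a,b=steps(*cur,P(path[j+1]),Rk(path[j+1]))
            if max(np.abs(a).max(),np.abs(b).max())>.98: break
            j+=1
        a,b=steps(*cur,P(path[j]),Rk(path[j])); out.append(np.r_[a,b]);cur=(P(path[j]),Rk(path[j]));i=j
    print('t',s['t'],'q',np.round(q,2),'->',np.round(qt,2),'rows left',len(out))
    print('minz',min(P(x)[2] for x in path))
    for o in out[:rows]: print(np.round(o,2).tolist())
    st=steps(p,M,pt,Mt);print('total',np.round(st[0],2),np.round(st[1],2),'F',np.round(s['force'],1))
E
cat > g1.py <<'E'
from plan import *
col=TAIL+.156*AX
hz=np.cross([0,0,1],AX);hz/=np.linalg.norm(hz)
plan(col+.09*AX,frame(-AX,-hz))
E
python3 g1.py
```

```text
t 2.1 q [ 0.62 -0.13 -0.33  0.24 -1.65  0.7 ] -> [-0.99  0.22 -0.3  -1.19 -1.23  0.42] rows left 30
minz 0.20727688684737364
[0.54, 0.01, 0.2, 0.93, -0.91, -0.58]
[0.52, 0.01, 0.17, 0.96, -0.88, -0.61]
[0.46, 0.01, 0.13, 0.93, -0.8, -0.6]
[0.43, 0.01, 0.1, 0.96, -0.78, -0.63]
[0.38, 0.01, 0.07, 0.91, -0.71, -0.61]
total [ 5.6   2.58 -3.43] [ 30.6  -12.86 -21.29] F [-0.4  0.4  0.2]
```

Request:
{"api": "carry_out", "payload": {"deltas": [[0.5, 0, 0.2, 1, -1, -0.6], [0.5, 0, 0.15, 1, -0.95, -0.6], [0.45, 0, 0.1, 1, -0.9, -0.6], [0.4, 0, 0.1, 1, -0.85, -0.6], [0.35, 0, 0.05, 1, -0.8, -0.6]]}}

```text
t: 2.6
eef_pos: [0.3517, -0.0733, 0.3096]
ee_rot: [0.763, 1.279, -3.025]
force: [0.6, -0.4, -0.0]
width: 0.0875
```

```bash
python3 g1.py
```

```text
t 2.6 q [ 0.29 -0.04 -0.3  -0.05 -1.6   0.64] -> [-0.99  0.22 -0.3  -1.19 -1.23  0.42] rows left 24
minz 0.20912175175956202
[0.38, -0.01, 0.03, 0.98, -0.74, -0.71]
[0.32, -0.02, 0.0, 0.95, -0.68, -0.7]
[0.29, -0.03, -0.02, 0.96, -0.66, -0.72]
[0.26, -0.04, -0.04, 0.97, -0.64, -0.75]
[0.21, -0.06, -0.06, 0.93, -0.59, -0.73]
total [ 1.27  1.46 -5.89] [ 23.23 -10.49 -19.9 ] F [ 0.6 -0.4 -0. ]
```

Request:
{"api": "carry_out", "payload": {"deltas": [[0.4, 0, 0.05, 1, -0.75, -0.7], [0.3, 0, 0, 1, -0.7, -0.7], [0.3, 0, 0, 1, -0.7, -0.75], [0.25, 0, 0, 1, -0.65, -0.75], [0.2, -0.05, -0.05, 1, -0.6, -0.75]]}}

```text
t: 3.1
eef_pos: [0.3348, -0.0668, 0.2504]
ee_rot: [0.155, 1.156, 2.227]
force: [-0.2, -1.5, -1.0]
width: 0.0876
```

```bash
python3 g1.py
```

```text
t 3.1 q [-0.01  0.02 -0.31 -0.32 -1.52  0.57] -> [-0.99  0.22 -0.3  -1.19 -1.23  0.42] rows left 19
minz 0.20972582131169162
[0.18, -0.1, -0.08, 0.95, -0.6, -0.78]
[0.15, -0.12, -0.09, 0.96, -0.58, -0.81]
[0.11, -0.14, -0.11, 0.96, -0.56, -0.83]
[0.08, -0.17, -0.12, 0.97, -0.55, -0.86]
[0.05, -0.2, -0.13, 0.97, -0.54, -0.88]
total [-1.88 -0.88 -5.87] [ 16.97  -8.09 -16.65] F [-0.2 -1.5 -1. ]
```

Request:
{"api": "carry_out", "payload": {"deltas": [[0.2, -0.1, -0.1, 1, -0.6, -0.8], [0.1, -0.1, -0.1, 1, -0.6, -0.8], [0.1, -0.15, -0.1, 1, -0.6, -0.85], [0.1, -0.2, -0.1, 1, -0.6, -0.9], [0.05, -0.2, -0.15, 1, -0.55, -0.9]]}}

```text
t: 3.6
eef_pos: [0.3653, -0.0674, 0.2177]
ee_rot: [-0.044, 0.95, 1.579]
force: [-0.7, 0.6, 0.2]
width: 0.0881
```

```bash
python3 g1.py
```

```text
t 3.6 q [-0.32  0.08 -0.3  -0.59 -1.44  0.52] -> [-0.99  0.22 -0.3  -1.19 -1.23  0.42] rows left 13
minz 0.20943897146339593
[0.0, -0.25, -0.15, 0.98, -0.53, -0.94]
[-0.03, -0.28, -0.16, 0.98, -0.52, -0.96]
[-0.06, -0.31, -0.16, 0.95, -0.5, -0.96]
[-0.09, -0.35, -0.16, 0.94, -0.49, -0.98]
[-0.12, -0.37, -0.15, 0.91, -0.47, -0.97]
total [-2.99 -2.76 -4.06] [ 11.28  -5.65 -12.38] F [-0.7  0.6  0.2]
```

```bash
sed -i 's/+.09\*AX/+float(sys.argv[1])*AX/' g1.py; python3 g1.py .15
```

```text
t 3.6 q [-0.32  0.08 -0.3  -0.59 -1.44  0.52] -> [-1.09  0.18 -0.28 -1.14 -1.34  0.4 ] rows left 13
minz 0.2168164087036898
[-0.09, -0.15, -0.17, 0.96, -0.47, -0.84]
[-0.13, -0.19, -0.18, 0.98, -0.48, -0.89]
[-0.15, -0.23, -0.18, 0.96, -0.48, -0.91]
[-0.19, -0.27, -0.18, 0.98, -0.49, -0.96]
[-0.21, -0.3, -0.17, 0.93, -0.47, -0.95]
total [-3.9  -1.57 -4.07] [ 11.28  -5.65 -12.38] F [-0.7  0.6  0.2]
```

Request:
{"api": "carry_out", "payload": {"deltas": [[-0.1, -0.15, -0.2, 1, -0.5, -0.9], [-0.15, -0.2, -0.2, 1, -0.5, -0.9], [-0.15, -0.25, -0.2, 1, -0.5, -0.95], [-0.2, -0.3, -0.2, 1, -0.5, -1], [-0.2, -0.3, -0.2, 1, -0.5, -1]]}}

```text
t: 4.1
eef_pos: [0.4048, -0.1281, 0.2164]
ee_rot: [-0.056, 0.747, 1.076]
force: [0.3, 0.8, -0.5]
width: 0.0875
```

```bash
python3 g1.py .15
```

```text
t 4.1 q [-0.65  0.13 -0.3  -0.83 -1.39  0.48] -> [-1.09  0.18 -0.28 -1.14 -1.34  0.4 ] rows left 8
minz 0.21637811891696695
[-0.25, -0.35, -0.14, 0.88, -0.46, -0.97]
[-0.27, -0.38, -0.13, 0.84, -0.45, -0.96]
[-0.29, -0.42, -0.12, 0.82, -0.46, -0.98]
[-0.31, -0.44, -0.1, 0.79, -0.45, -0.97]
[-0.32, -0.47, -0.09, 0.76, -0.45, -0.97]
total [-2.89 -2.51 -1.62] [ 5.94 -3.39 -7.38] F [ 0.3  0.8 -0.5]
```

Request:
{"api": "carry_out", "payload": {"deltas": [[-0.25, -0.35, -0.2, 0.9, -0.5, -1], [-0.3, -0.4, -0.2, 0.9, -0.5, -1], [-0.3, -0.4, -0.2, 0.85, -0.5, -1], [-0.3, -0.45, -0.15, 0.8, -0.5, -1], [-0.3, -0.5, -0.15, 0.8, -0.5, -1]]}}

```text
t: 4.6
eef_pos: [0.4294, -0.2374, 0.226]
ee_rot: [-0.014, 0.551, 0.629]
force: [0.2, -0.5, 0.1]
width: 0.0876
```

```bash
python3 g1.py .15
```

```text
t 4.6 q [-0.99  0.2  -0.29 -1.06 -1.36  0.46] -> [-1.09  0.18 -0.28 -1.14 -1.34  0.4 ] rows left 3
minz 0.2260300508693884
[-0.35, -0.51, 0.11, 0.65, -0.39, -0.98]
[-0.36, -0.53, 0.13, 0.64, -0.41, -0.98]
[-0.07, -0.12, 0.03, 0.14, -0.09, -0.21]
total [-0.83 -1.12  0.22] [ 1.43 -0.88 -2.17] F [ 0.2 -0.5  0.1]
```

Request:
{"api": "carry_out", "payload": {"deltas": [[-0.35, -0.5, 0.1, 0.65, -0.4, -1], [-0.35, -0.5, 0.1, 0.65, -0.4, -1], [-0.1, -0.15, 0, 0.2, -0.1, -0.3], [0, 0, 0, 0, 0, 0]]}}

```text
t: 5.0
eef_pos: [0.4328, -0.2926, 0.2478]
ee_rot: [0.006, 0.485, 0.434]
force: [-1.0, 0.6, 0.3]
width: 0.0876
```

```bash
python3 g1.py .06; python3 - <<'E'
from station import cams
import cv2,numpy as np
for n in("scene","top"):
    f=cams.grab_frame(n); cv2.imwrite(f"pics/{n}1.png",f["pixels"][:,:,::-1])
a=cv2.imread("pics/top1.png")[150:350,320:520];b=cv2.imread("pics/scene1.png")[130:330,150:350]
cv2.imwrite("pics/v1.png",cv2.resize(np.hstack([a,b]),None,fx=2,fy=2,interpolation=cv2.INTER_CUBIC))
E
```

```text
t 5.0 q [-1.1   0.19 -0.29 -1.14 -1.33  0.4 ] -> [-0.94  0.24 -0.31 -1.22 -1.19  0.44] rows left 3
minz 0.20936422019401787
[0.98, -0.01, 0.08, -0.11, -0.01, 0.11]
[0.98, 0.07, 0.05, -0.09, 0.03, 0.11]
[0.38, 0.05, 0.01, -0.03, 0.03, 0.04]
total [2.34 0.12 0.14] [-0.23  0.05  0.27] F [-1.   0.6  0.3]
```

View pics/v1.png

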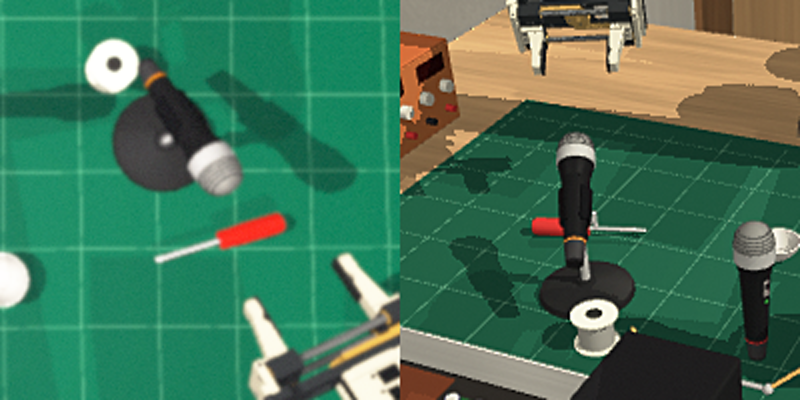

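```bash
python3 - <<'E'
from h import *
s,p,M=pose()
a=proj('top',p)[0];b=proj('scene',p)[0];print(a,(a-[320,150])*2,b,(b-[150,130])*2+[400,0])
for i in(-1,1):
  q=p+i*M[:,1]*.055; print((proj('top',q)[0]-[320,150])*2,(proj('scene',q)[0]-[150,130])*2+[400,0])
E
```

```text
[465.25646556 289.48212345] [290.51293113 278.96424689] [237.74462466 164.16912117] [575.48924932  68.33824234]
[337.8756487  256.18394924] [535.90081699  70.02037325]
[242.90261536 301.86363317] [615.03211815  66.65804744]
```

Request:
{"api": "carry_out", "payload": {"deltas": [[1, 0, 0.1, -0.1, 0, 0.1], [1, 0.05, 0.05, -0.1, 0, 0.1], [0.3, 0.05, 0, 0, 0, 0.05], [0, 0, 0, 0, 0, 0]]}}

```text
t: 5.5
eef_pos: [0.5104, -0.2482, 0.2086]
ee_rot: [-0.001, 0.487, 0.463]
force: [-0.5, 0.9, -0.6]
width: 0.0875
```

```bash
cat > look.py <<'E'
from station import cams
import cv2,numpy as np,sys
i=sys.argv[1]
for n in("scene","top"):
    f=cams.grab_frame(n); cv2.imwrite(f"pics/{n}{i}.png",f["pixels"][:,:,::-1])
tx,ty,sx,sy,w=map(int,sys.argv[2:7])
a=cv2.imread(f"pics/top{i}.png")[ty:ty+w,tx:tx+w];b=cv2.imread(f"pics/scene{i}.png")[sy:sy+w,sx:sx+w]
cv2.imwrite(f"pics/v{i}.png",cv2.resize(np.hstack([a,b]),None,fx=400/w,fy=400/w,interpolation=cv2.INTER_CUBIC))
E
python3 g1.py -.019;python3 look.py 2 370 170 180 120 130
```

```text
t 5.5 q [-0.94  0.24 -0.31 -1.22 -1.19  0.44] -> [-0.83  0.32 -0.31 -1.3  -1.07  0.48] rows left 2
minz 0.17232451419713068
[0.98, -0.08, 0.0, 0.02, -0.02, -0.05]
[0.9, -0.0, -0.03, 0.04, 0.04, -0.05]
total [ 1.88 -0.09 -0.03] [ 0.07  0.01 -0.1 ] F [-0.5  0.9 -0.6]
```

View pics/v2.png

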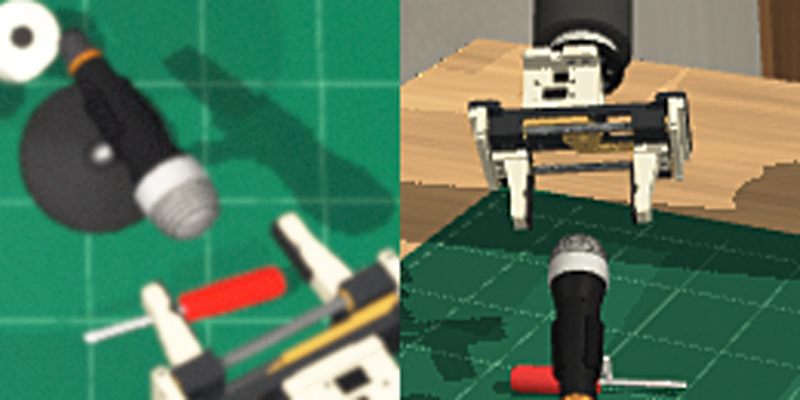

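Request:
{"api": "carry_out", "payload": {"deltas": [[0.9, -0.05, 0, 0, 0, -0.05], [0.7, -0.05, 0, 0, 0, -0.05], [0.2, 0, 0, 0, 0, 0], [0, 0, 0, 0, 0, 0]]}}

```text
t: 6.0
eef_pos: [0.5683, -0.2273, 0.1771]
ee_rot: [-0.013, 0.488, 0.449]
force: [0.1, -0.1, 0.3]
width: 0.0879
```

```bash
python3 g1.py -.019;python3 look.py 3 370 170 180 120 130
```

```text
t 6.0 q [-0.83  0.31 -0.3  -1.3  -1.08  0.48] -> [-0.83  0.32 -0.31 -1.3  -1.07  0.48] rows left 1
minz 0.17232451419713687
[0.16, 0.09, -0.05, 0.15, -0.0, 0.07]
total [ 0.16  0.09 -0.05] [ 0.15 -0.    0.07] F [ 0.1 -0.1  0.3]
```

View pics/v3.png

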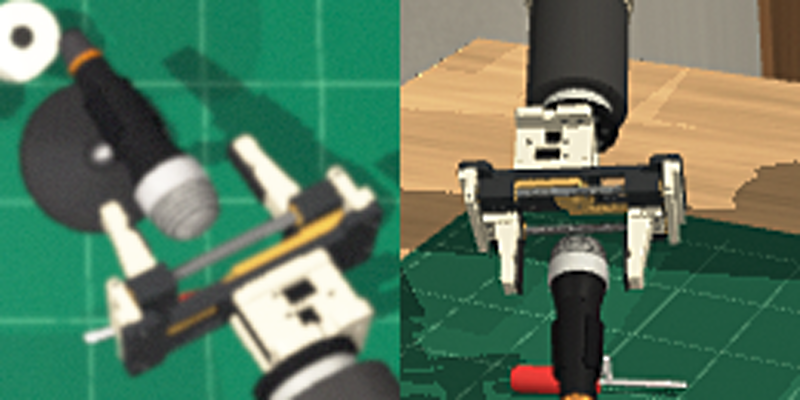

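Request:
{"api": "carry_out", "payload": {"deltas": [[0.15, 0.1, -0.05, 0.15, 0, 0.1], [0, 0, 0, 0, 0, 0], [0, 0, 0, 0, 0, 0]]}}

```text
t: 6.4
eef_pos: [0.5688, -0.2239, 0.1743]
ee_rot: [-0.001, 0.488, 0.454]
force: [-0.1, -0.3, 0.2]
width: 0.0877
```

```bash
python3 g1.py -.019;python3 st.py
```

```text
t 6.4 q [-0.83  0.31 -0.31 -1.3  -1.07  0.48] -> [-0.83  0.32 -0.31 -1.3  -1.07  0.48] rows left 1
minz 0.17232451419713202
[0.08, 0.02, -0.01, 0.01, -0.0, 0.02]
total [ 0.08  0.02 -0.01] [ 0.01 -0.    0.02] F [-0.1 -0.3  0.2]
6.4 q [-0.83   0.312 -0.308 -1.299 -1.075  0.48 ] p [ 0.5688 -0.2239  0.1743] F [-0.13 -0.35  0.17] m [-1.231  2.538 -0.004] w 0.0877477180080224
[[ 0.794 -0.439  0.421]
 [ 0.387  0.899  0.207]
 [-0.469 -0.001  0.883]]
```

Request:
{"api": "carry_out", "payload": {"deltas": [[0, 0, 0, 0, 0, 0], [0, 0, 0, 0, 0, 0], [0, 0, 0, 0, 0, 0], [0, 0, 0, 0, 0, 0], [0, 0, 0, 0, 0, 0]], "hand": 0.37, "newtons": 5}}

```text
t: 6.9
eef_pos: [0.5684, -0.2245, 0.1748]
ee_rot: [-0.003, 0.488, 0.452]
force: [0.2, 0.2, 0.5]
width: 0.0565
```

```bash
python3 st.py;python3 look.py 4 370 170 180 120 130
```

```text
6.9 q [-0.831  0.311 -0.308 -1.298 -1.075  0.48 ] p [ 0.5684 -0.2245  0.1748] F [0.24 0.23 0.46] m [-1.241  2.54   0.017] w 0.056501316221405556
[[ 0.794 -0.438  0.421]
 [ 0.386  0.899  0.207]
 [-0.469 -0.002  0.883]]
```

View pics/v4.png

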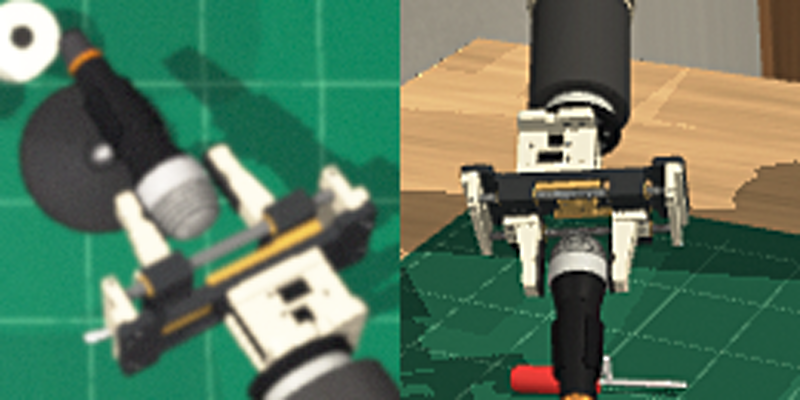

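Request:
{"api": "carry_out", "payload": {"deltas": [[0, 0, 0, 0, 0, 0], [0, 0, 0, 0, 0, 0], [0, 0, 0, 0, 0, 0], [0, 0, 0, 0, 0, 0]], "hand": 0.5, "newtons": 5}}

```text
t: 7.4
eef_pos: [0.568, -0.2232, 0.175]
ee_rot: [-0.001, 0.487, 0.455]
force: [-0.9, 1.3, 1.5]
width: 0.051
```

```bash
python3 st.py
```

```text
7.4 q [-0.831  0.311 -0.309 -1.298 -1.077  0.48 ] p [ 0.568  -0.2232  0.175 ] F [-0.93  1.33  1.54] m [-0.98   2.443  0.419] w 0.050950829959864184
[[ 0.794 -0.44   0.42 ]
 [ 0.388  0.898  0.207]
 [-0.468 -0.001  0.884]]
```

Request:
{"api": "carry_out", "payload": {"deltas": [[0, 0, 0, 0, 0, 0], [0, 0, 0, 0, 0, 0], [0, 0, 0, 0, 0, 0]], "hand": 1, "newtons": 40}}

```text
t: 7.7
eef_pos: [0.5679, -0.2232, 0.175]
ee_rot: [-0.001, 0.487, 0.455]
force: [-1.8, 1.3, 1.2]
width: 0.0503
```

```bash
python3 st.py
```

```text
7.7 q [-0.831  0.311 -0.309 -1.298 -1.077  0.48 ] p [ 0.5679 -0.2232  0.175 ] F [-1.76  1.27  1.16] m [-0.959  2.388  0.465] w 0.050272289372209886
[[ 0.794 -0.44   0.42 ]
 [ 0.389  0.898  0.207]
 [-0.468 -0.001  0.884]]
```

Request:
{"api": "carry_out", "payload": {"deltas": [[-0.2, 0, 0, 0, 0, 0], [-0.3, 0, 0, 0, 0, 0], [-0.3, 0, 0, 0, 0, 0]]}}

```text
t: 8.0
eef_pos: [0.5413, -0.2361, 0.189]
ee_rot: [0.001, 0.489, 0.456]
force: [1.3, -0.0, -2.5]
width: 0.0501
```

```bash
python3 st.py
```

```text
8.0 q [-0.878  0.28  -0.312 -1.261 -1.122  0.46 ] p [ 0.5413 -0.2361  0.189 ] F [ 1.32 -0.04 -2.54] m [-1.622  3.181 -0.144] w 0.050109330597407305
[[ 0.792 -0.44   0.422]
 [ 0.389  0.898  0.206]
 [-0.47   0.001  0.883]]
```

Request:
{"api": "carry_out", "payload": {"deltas": [[-0.5, 0, 0, 0, 0, 0], [-0.6, 0, 0, 0, 0, 0], [-0.6, 0, 0, 0, 0, 0], [-0.6, 0, 0, 0, 0, 0]]}}

```text
t: 8.4
eef_pos: [0.4622, -0.2742, 0.2331]
ee_rot: [0.003, 0.494, 0.456]
force: [0.0, -0.7, -3.6]
width: 0.0502
```

```bash
python3 st.py
```

```text
8.4 q [-1.03   0.203 -0.294 -1.161 -1.275  0.411] p [ 0.4622 -0.2742  0.2331] F [ 0.02 -0.73 -3.6 ] m [-1.787  3.576 -0.135] w 0.050176500022746
[[ 0.791 -0.439  0.427]
 [ 0.388  0.898  0.206]
 [-0.474  0.002  0.881]]
```

Request:
{"api": "carry_out", "payload": {"deltas": [[-0.6, 0, 0.4, 0, 0, 0], [-0.6, 0, 0.5, 0, 0, 0], [-0.6, 0, 0.7, 0, 0, 0], [-0.5, 0, 0.8, 0, 0, 0]]}}

```text
t: 8.8
eef_pos: [0.4213, -0.2928, 0.3606]
ee_rot: [0.014, 0.503, 0.454]
force: [1.0, -1.2, -4.1]
width: 0.0503
```

```bash
cat > g2.py <<'E'
from plan import *
s,p,M=pose()
print('p',np.round(p,3),'tail',np.round(p+.137*M[:,0],3),'x',np.round(M[:,0],2))
pt=np.array([.614,.204,float(sys.argv[1])]);y=np.array([-.5,-.866,0])
Mt=frame(np.array([0,0,-1.]),y)
qt=ik(pt,Mt,np.array([.62,.1,-.1,0,-1.4,.43]),1)[0]
q=np.array(s['q'])
for i in np.linspace(0,1,9):
    x=q+(qt-q)*i; print(np.round(P(x),2),'tail',np.round(P(x)+.137*Rk(x)[:,0],2))
plan(pt,Mt,qt)
E
python3 g2.py .42
```

```text
p [ 0.421 -0.293  0.361] tail [ 0.529 -0.24   0.295] x [ 0.79  0.38 -0.48]
[ 0.42 -0.29  0.36] tail [ 0.53 -0.24  0.29]
[ 0.45 -0.24  0.34] tail [ 0.53 -0.17  0.26]
[ 0.47 -0.19  0.33] tail [ 0.53 -0.11  0.24]
[ 0.5  -0.15  0.33] tail [ 0.53 -0.07  0.22]
[ 0.52 -0.1   0.33] tail [ 0.54 -0.03  0.22]
[ 0.55 -0.04  0.34] tail [0.55 0.01 0.22]
[0.58 0.03 0.36] tail [0.57 0.06 0.23]
[0.6  0.11 0.39] tail [0.6  0.13 0.25]
[0.61 0.2  0.42] tail [0.61 0.2  0.28]
t 8.8 q [-1.1   0.04 -0.16 -1.08 -1.46  0.15] -> [ 0.62  0.26  0.3   0.   -1.61  0.43] rows left 29
minz 0.33074905915980024
[0.41, 0.29, 0.06, -0.83, 0.59, 0.97]
[0.41, 0.26, 0.09, -0.86, 0.58, 0.95]
[0.4, 0.22, 0.13, -0.89, 0.57, 0.93]
[0.41, 0.19, 0.17, -0.97, 0.59, 0.96]
[0.37, 0.13, 0.2, -0.94, 0.54, 0.88]
total [7.85 9.13 5.89] [-27.65   8.78  16.23] F [ 1.  -1.2 -4.1]
```

Request:
{"api": "carry_out", "payload": {"deltas": [[-0.45, 0, 0.85, 0, 0, 0], [-0.45, 0, 0.85, 0, 0, 0], [0, 0, 0, 0, 0, 0]]}}

```text
t: 9.1
eef_pos: [0.418, -0.2948, 0.4457]
ee_rot: [0.004, 0.508, 0.444]
force: [-0.2, 0.6, -3.6]
width: 0.0502
```

```bash
python3 g2.py .45;python3 look.py 5 370 170 180 120 130
```

```text
p [ 0.418 -0.295  0.446] tail [ 0.526 -0.243  0.379] x [ 0.79  0.38 -0.49]
[ 0.42 -0.29  0.45] tail [ 0.53 -0.24  0.38]
[ 0.45 -0.25  0.42] tail [ 0.53 -0.18  0.34]
[ 0.47 -0.2   0.41] tail [ 0.54 -0.12  0.31]
[ 0.5  -0.15  0.4 ] tail [ 0.54 -0.08  0.29]
[ 0.53 -0.1   0.4 ] tail [ 0.55 -0.03  0.28]
[ 0.56 -0.04  0.4 ] tail [0.56 0.01 0.27]
[0.59 0.03 0.41] tail [0.58 0.06 0.28]
[0.61 0.11 0.43] tail [0.6  0.13 0.29]
[0.61 0.2  0.45] tail [0.61 0.2  0.31]
t 9.1 q [-1.1  -0.03 -0.04 -1.06 -1.54 -0.01] -> [ 0.62  0.26  0.37  0.   -1.68  0.43] rows left 29
minz 0.39616336689037146
[0.46, 0.27, 0.03, -0.87, 0.64, 0.95]
[0.45, 0.24, 0.07, -0.91, 0.62, 0.93]
[0.44, 0.2, 0.11, -0.94, 0.6, 0.91]
[0.43, 0.16, 0.15, -0.97, 0.58, 0.89]
[0.4, 0.11, 0.18, -0.94, 0.53, 0.82]
total [8.5  9.17 4.82] [-27.68   8.57  16.24] F [-0.2  0.6 -3.6]
```

View pics/scene5.png

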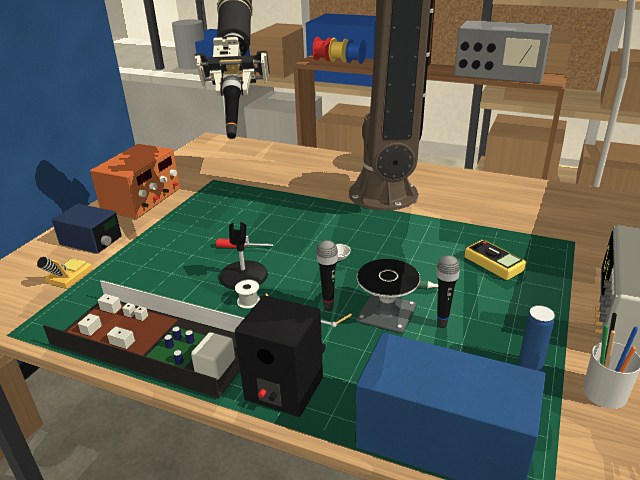

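The mic is out of the clip (scene pixel ~(232,115), tail clear). The empty clip is at (238,235), and the other mics are undisturbed. Next I carry it to the pedestal.

Request:
{"api": "carry_out", "payload": {"deltas": [[0.45, 0.25, 0.05, -0.9, 0.65, 0.95], [0.45, 0.25, 0.1, -0.95, 0.6, 0.95], [0.45, 0.2, 0.1, -1, 0.6, 0.9], [0.45, 0.15, 0.15, -1, 0.6, 0.9], [0.4, 0.1, 0.2, -1, 0.55, 0.85]]}}

```text
t: 9.7
eef_pos: [0.4609, -0.2118, 0.3979]
ee_rot: [-0.085, 0.742, 0.848]
force: [0.7, -1.0, -3.4]
width: 0.0498
```

```bash
python3 g2.py .45 | tail -8
```

```text
t 9.7 q [-0.73  0.04  0.03 -0.83 -1.57  0.1 ] -> [ 0.62  0.26  0.37  0.   -1.68  0.43] rows left 23
minz 0.38657093606459825
[0.36, 0.06, 0.22, -0.96, 0.52, 0.78]
[0.33, 0.02, 0.23, -0.94, 0.49, 0.72]
[0.31, -0.02, 0.26, -0.96, 0.48, 0.7]
[0.3, -0.05, 0.28, -0.97, 0.47, 0.68]
[0.26, -0.08, 0.28, -0.94, 0.44, 0.62]
total [6.73 3.32 8.25] [-22.6    7.99  10.66] F [ 0.7 -1.  -3.4]
```

Request:
{"api": "carry_out", "payload": {"deltas": [[0.35, 0.05, 0.25, -1, 0.5, 0.8], [0.3, 0, 0.3, -1, 0.5, 0.75], [0.3, 0, 0.3, -1, 0.5, 0.7], [0.25, -0.05, 0.35, -1, 0.5, 0.7], [0.25, -0.1, 0.35, -1, 0.45, 0.65]]}}

```text
t: 10.2
eef_pos: [0.5015, -0.1345, 0.3835]
ee_rot: [-0.139, 0.95, 1.238]
force: [0.9, 0.2, -4.1]
width: 0.0505
```

```bash
python3 g2.py .45 | tail -8
```

```text
t 10.2 q [-0.38  0.1   0.11 -0.62 -1.61  0.17] -> [ 0.62  0.26  0.37  0.   -1.68  0.43] rows left 18
minz 0.3833441662551794
[0.23, -0.13, 0.3, -0.95, 0.46, 0.57]
[0.21, -0.17, 0.32, -0.96, 0.45, 0.55]
[0.19, -0.2, 0.33, -0.98, 0.45, 0.53]
[0.16, -0.22, 0.33, -0.95, 0.43, 0.48]
[0.14, -0.25, 0.34, -0.96, 0.43, 0.46]
total [ 3.83 -1.04  8.16] [-17.16   6.87   6.52] F [ 0.9  0.2 -4.1]
```

Request:
{"api": "carry_out", "payload": {"deltas": [[0.2, -0.15, 0.35, -1, 0.5, 0.6], [0.2, -0.2, 0.35, -1, 0.5, 0.55], [0.15, -0.2, 0.35, -1, 0.45, 0.55], [0.1, -0.25, 0.35, -1, 0.45, 0.5], [0.1, -0.25, 0.35, -1, 0.45, 0.5]]}}

```text
t: 10.7
eef_pos: [0.544, -0.0579, 0.3835]
ee_rot: [-0.156, 1.147, 1.624]
force: [0.0, -0.1, -3.6]
width: 0.0498
```

```bash
python3 g2.py .45 | tail -8
```

```text
t 10.7 q [-0.07  0.17  0.2  -0.42 -1.65  0.25] -> [ 0.62  0.26  0.37  0.   -1.68  0.43] rows left 13
minz 0.3835369510383097
[0.1, -0.3, 0.36, -0.98, 0.46, 0.41]
[0.07, -0.32, 0.36, -0.95, 0.44, 0.38]
[0.05, -0.35, 0.36, -0.96, 0.44, 0.36]
[0.03, -0.38, 0.37, -0.96, 0.44, 0.34]
[0.0, -0.4, 0.37, -0.97, 0.44, 0.31]
total [ 1.14 -3.09  6.16] [-11.82   5.25   3.4 ] F [ 0.  -0.1 -3.6]
```

Request:
{"api": "carry_out", "payload": {"deltas": [[0.1, -0.3, 0.4, -1, 0.5, 0.45], [0.05, -0.35, 0.4, -1, 0.5, 0.4], [0, -0.35, 0.4, -1, 0.5, 0.4], [0, -0.4, 0.4, -1, 0.45, 0.35], [0, -0.4, 0.4, -1, 0.45, 0.3]]}}

```text
t: 11.2
eef_pos: [0.5813, 0.042, 0.3945]
ee_rot: [-0.1, 1.332, 2.058]
force: [0.1, -0.2, -3.1]
width: 0.0504
```

```bash
python3 g2.py .45 | tail -8
```

```text
t 11.2 q [ 0.24  0.22  0.26 -0.23 -1.67  0.33] -> [ 0.62  0.26  0.37  0.   -1.68  0.43] rows left 7
minz 0.394564849803959
[-0.08, -0.45, 0.36, -0.97, 0.48, 0.23]
[-0.1, -0.47, 0.36, -0.97, 0.48, 0.21]
[-0.13, -0.5, 0.36, -0.97, 0.48, 0.18]
[-0.15, -0.52, 0.36, -0.97, 0.49, 0.16]
[-0.18, -0.54, 0.36, -0.96, 0.49, 0.14]
total [-0.59 -2.95  3.15] [-6.56  3.26  1.12] F [ 0.1 -0.2 -3.1]
```

Request:
{"api": "carry_out", "payload": {"deltas": [[-0.1, -0.45, 0.4, -1, 0.5, 0.25], [-0.1, -0.5, 0.4, -1, 0.5, 0.2], [-0.1, -0.5, 0.4, -1, 0.5, 0.2], [-0.15, -0.5, 0.35, -1, 0.5, 0.2], [-0.2, -0.5, 0.35, -1, 0.5, 0.15]]}}

```text
t: 11.7
eef_pos: [0.6042, 0.1633, 0.4191]
ee_rot: [0.271, 1.499, 2.796]
force: [1.1, 0.3, -4.3]
width: 0.0503
```

```bash
python3 g2.py .40 | tail -8
```

```text
[0.61 0.19 0.4 ] tail [0.61 0.19 0.27]
[0.61 0.2  0.4 ] tail [0.61 0.2  0.27]
[0.61 0.2  0.4 ] tail [0.61 0.2  0.26]
t 11.7 q [ 0.54  0.26  0.32 -0.06 -1.67  0.41] -> [ 0.62  0.26  0.25  0.   -1.57  0.43] rows left 2
minz 0.3999999999960998
[0.37, -0.73, 0.26, -0.98, 0.75, -0.16]
[0.12, -0.25, 0.09, -0.35, 0.25, -0.06]
total [ 0.49 -0.98  0.36] [-1.33  1.   -0.23] F [ 1.1  0.3 -4.3]
```

Request:
{"api": "carry_out", "payload": {"deltas": [[0.4, -0.7, 0.25, -0.9, 0.7, -0.15], [0.1, -0.3, 0.1, -0.5, 0.4, -0.1], [0, 0, 0, 0, 0, 0]]}}

```text
t: 12.0
eef_pos: [0.6123, 0.2091, 0.3902]
ee_rot: [1.806, 1.561, -1.843]
force: [0.2, -1.3, -3.7]
width: 0.0501
```

```bash
python3 g2.py .40 | tail -4; python3 st.py; python3 look.py 6 160 130 310 140 160
```

```text
t 12.0 q [ 0.63  0.26  0.24  0.01 -1.55  0.43] -> [ 0.62  0.26  0.25  0.   -1.57  0.43] rows left 1
minz 0.3902744670416872
[-0.24, 0.09, -0.1, 0.24, -0.03, -0.14]
total [-0.24  0.09 -0.1 ] [ 0.24 -0.03 -0.14] F [ 0.2 -1.3 -3.7]
12.0 q [ 0.634  0.264  0.237  0.006 -1.552  0.43 ] p [0.6123 0.2091 0.3902] F [ 0.22 -1.32 -3.69] m [-0.038  0.069  0.035] w 0.05014697263171049
[[-0.003 -0.486 -0.874]
 [-0.01  -0.874  0.486]
 [-1.     0.01  -0.002]]
```

View pics/v6.png

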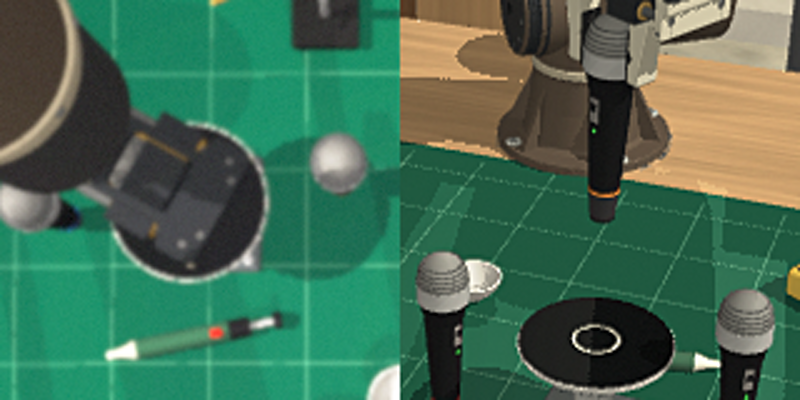

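Request:
{"api": "carry_out", "payload": {"deltas": [[0.6, 0.1, -0.1, 0.25, 0, -0.15], [0.7, 0, 0, 0, 0, 0], [0.7, 0, 0, 0, 0, 0], [0.5, 0, 0, 0, 0, 0], [0, 0, 0, 0, 0, 0]]}}

```text
t: 12.6
eef_pos: [0.614, 0.195, 0.2859]
ee_rot: [0.718, 1.566, -2.963]
force: [-1.0, -0.6, -3.7]
width: 0.0502
```

```bash
python3 g2.py .27 | tail -4; python3 st.py; python3 look.py 7 160 130 340 180 100; python3 - <<'E'
from h import *
s,p,M=pose()
im=cv2.imread('pics/scene7.png');o=(340,180)
big=cv2.resize(im[180:290,340:440],None,fx=5,fy=5,interpolation=cv2.INTER_CUBIC);raw=big.copy()
for c in sil('scene',p+.137*M[:,0],-M[:,0]): cv2.polylines(big,[np.int32((c-o+.5)*5)],True,(0,255,255),1)
cv2.imwrite('pics/ov7.png',cv2.resize(np.hstack([raw,big]),None,fx=.8,fy=.8))
E
```

```text
t 12.6 q [ 0.61  0.28  0.04 -0.   -1.33  0.42] -> [ 0.62  0.29  0.01  0.   -1.29  0.43] rows left 1
minz 0.26999999998406327
[0.4, -0.2, 0.11, -0.23, 0.06, -0.05]
total [ 0.4  -0.2   0.11] [-0.23  0.06 -0.05] F [-1.  -0.6 -3.7]
12.6 q [ 0.608  0.282  0.037 -0.002 -1.331  0.423] p [0.614  0.195  0.2859] F [-0.97 -0.57 -3.69] m [-0.038  0.086  0.036] w 0.05016504158023494
[[-0.005 -0.514 -0.858]
 [-0.001 -0.858  0.514]
 [-1.     0.003  0.004]]
```

View pics/ov7.png

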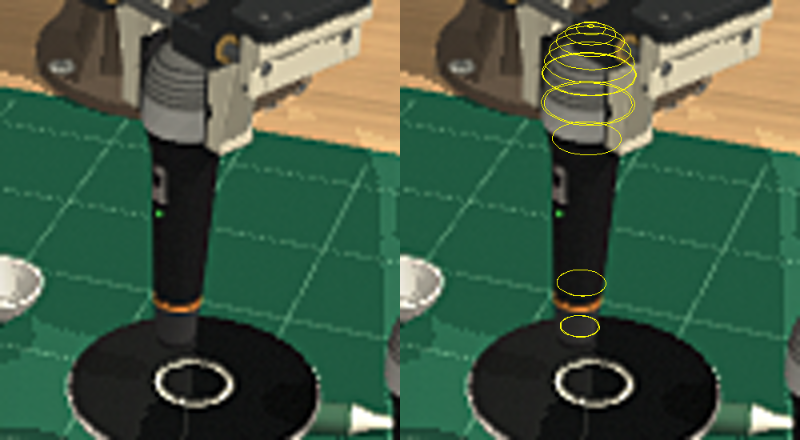

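```bash
python3 - <<'E'
import cv2,numpy as np
im=cv2.imread('pics/scene7.png')
cv2.imwrite('pics/z7.png',cv2.resize(im[190:270,365:405],None,fx=7.5,fy=7.5,interpolation=cv2.INTER_CUBIC))
cv2.imwrite('pics/zb7.png',cv2.resize(im[250:330,425:475],None,fx=7.5,fy=7.5,interpolation=cv2.INTER_CUBIC))
a=cv2.imread('pics/z7.png');b=cv2.imread('pics/zb7.png');cv2.imwrite('pics/zz7.png',np.hstack([a,b]))
E
```

```text
(no output)
```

View pics/zz7.png

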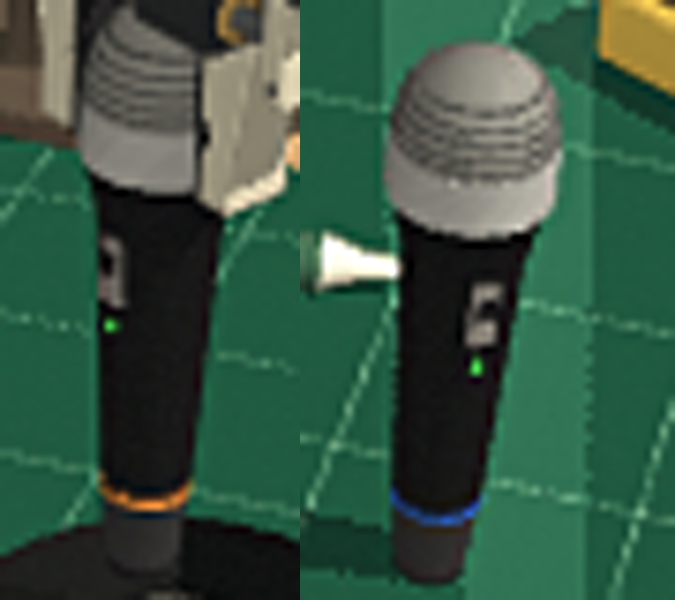

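```bash
cat > tilt.py <<'E'
from h import *
def low(p,d,z,r):
    d=d/np.linalg.norm(d);a=np.cross(d,[0.3,.5,.8]);a/=np.linalg.norm(a);b=np.cross(d,a);th=np.linspace(0,2*np.pi,400)[:,None]
    c=proj('scene',p+d*z+r*(np.cos(th)*a+np.sin(th)*b)); i=c[:,1].argmax(); return c.mean(0),c[i],c[:,0].min(),c[:,0].max()
def feats(p,d):
    t=low(p,d,.0,.011);c=low(p,d,.147,.0255); return t,c
E
python3 - <<'E'
from tilt import *
# mic_b: tail bottom px, collar bottom px
cv=lambda x,y,ox,oy:np.array([(x+.5)/7.5-.5+ox,(y+.5)/7.5-.5+oy])
tb=cv(430-300,583,425,250);cb=cv(470-300,240,425,250)
tm=cv(143,575,365,190);cm=cv(148,195,365,190)
print(tb,cb,tm,cm)
Z=np.array([0,0,1.])
for nm,p0,tp,cp in(('b',np.array([.606,.336,0]),tb,cb),('m',np.array([.614,.195,.149]),tm,cm)):
    # solve tail xy (b) / tail along image with vertical
    if nm=='b': f=lambda x:feats(np.r_[x[:2],0],Z)[0][1]-tp; x=least_squares(f,p0[:2]).x; P0=np.r_[x,0]
    else:
        f=lambda x:feats(np.array([.614+x[0]*M2[0]+0,.195+x[0]*M2[1],.149+x[1]]),Z)[0][1]-tp
        M2=np.array([-.38,.92]); x=least_squares(f,[0,0]).x; P0=np.array([.614+x[0]*M2[0],.195+x[0]*M2[1],.149+x[1]])
    t,c=feats(P0,Z); print(nm,P0,'vertical pred collar',c[1],c[0],'obs',cp)
    for ax in([.05,0,1],[0,.05,1]): print(ax,feats(P0,np.array(ax))[1][1]-c[1])
E
```

```text
[441.9 327.3] [447.23333333 281.56666667] [383.63333333 266.23333333] [384.3        215.56666667]
b [0.60853195 0.34033978 0.        ] vertical pred collar [448.42184589 280.58077575] [446.72325608 274.01429034] obs [447.23333333 281.56666667]
[0.05, 0, 1] [-0.97213149  2.31729589]
[0, 0.05, 1] [3.91566573 0.93320302]
m [0.61480928 0.19304068 0.14418761] vertical pred collar [385.87544677 213.87880386] [385.39552953 208.29998097] obs [384.3        215.56666667]
[0.05, 0, 1] [-1.25040716  2.10639769]
[0, 0.05, 1] [4.27641361 0.8404944 ]
```

Request:
{"api": "carry_out", "payload": {"deltas": [[0.2, -0.2, 0.1, -0.2, 0.05, -0.05], [0.3, 0, 0, 0, 0, 0], [0, 0, 0, 0, 0, 0]]}}

```text
t: 13.0
eef_pos: [0.6181, 0.2053, 0.2717]
ee_rot: [-2.17, 1.56, 0.447]
force: [-0.1, -0.6, -4.0]
width: 0.05
```

```bash
python3 g2.py .25 | tail -1; python3 st.py; python3 look.py 8 160 130 350 200 90
```

```text
total [0.54 0.08 0.08] [-0.02 -0.09  0.13] F [-0.1 -0.6 -4. ]
13.0 q [ 0.621  0.29   0.015  0.002 -1.285  0.425] p [0.6181 0.2053 0.2717] F [-0.08 -0.63 -4.01] m [-0.036  0.113  0.028] w 0.05001537918992501
[[ 0.01  -0.501 -0.865]
 [ 0.005 -0.865  0.501]
 [-1.    -0.009 -0.006]]
```

View pics/v8.png

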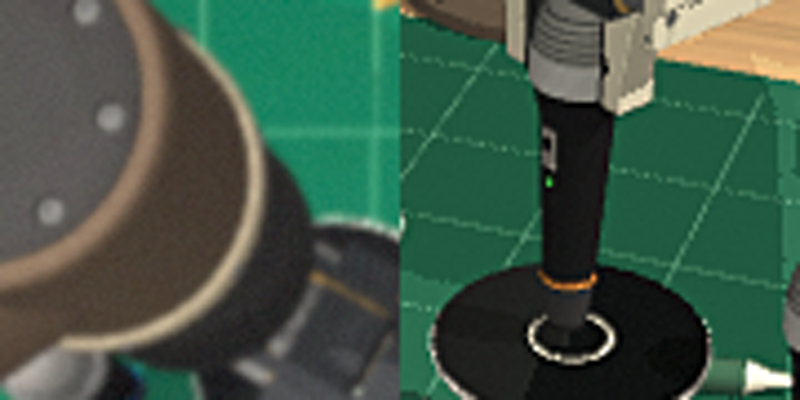

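Request:
{"api": "carry_out", "payload": {"deltas": [[0.1, 0.08, 0.08, 0, -0.1, 0.15], [0.08, 0, 0, 0, 0, 0], [0, 0, 0, 0, 0, 0]]}}

```text
t: 13.4
eef_pos: [0.6143, 0.2044, 0.2667]
ee_rot: [-2.9, 1.57, -0.282]
force: [-0.9, -0.2, -2.9]
width: 0.0503
```

```bash
python3 g2.py .25 | tail -1; python3 st.py
```

```text
total [0.42 0.01 0.  ] [-0.01 -0.01  0.  ] F [-0.9 -0.2 -2.9]
13.4 q [ 6.220e-01  2.920e-01  7.000e-03  1.000e-03 -1.285e+00  4.240e-01] p [0.6143 0.2044 0.2667] F [-0.93 -0.17 -2.91] m [ 0.001 -0.044 -0.001] w 0.050282737479282566
[[ 0.001 -0.5   -0.866]
 [-0.    -0.866  0.5  ]
 [-1.    -0.    -0.001]]
```

Request:
{"api": "carry_out", "payload": {"deltas": [[0.06, 0, 0, 0, 0, 0], [0.06, 0, 0, 0, 0, 0], [0, 0, 0, 0, 0, 0]], "newtons": 20}}

```text
t: 13.7
eef_pos: [0.6144, 0.2044, 0.2616]
ee_rot: [-2.765, 1.57, -0.147]
force: [0.2, -1.8, -3.6]
width: 0.0508
```

```bash
python3 st.py
```

```text
13.7 q [ 6.220e-01  2.940e-01 -1.000e-03  1.000e-03 -1.274e+00  4.240e-01] p [0.6144 0.2044 0.2616] F [ 0.21 -1.75 -3.57] m [0.002 0.049 0.033] w 0.050784515784451624
[[ 0.001 -0.5   -0.866]
 [-0.    -0.866  0.5  ]
 [-1.    -0.    -0.001]]
```

```bash
python3 look.py 9 160 130 360 230 60
```

```text
(no output)
```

View pics/v9.png

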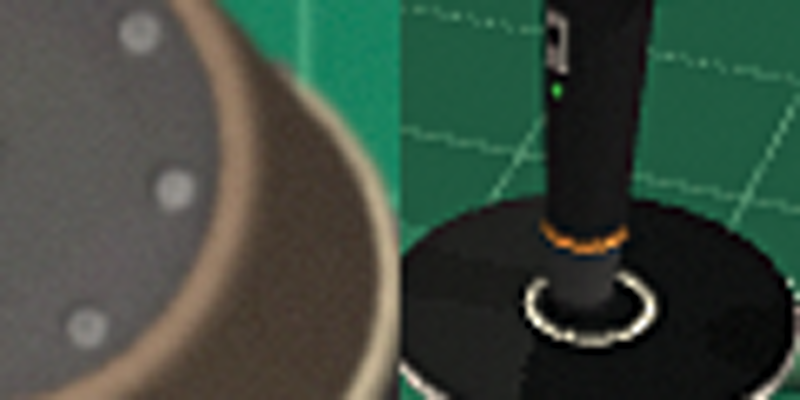

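Request:
{"api": "carry_out", "payload": {"deltas": [[0.04, -0.05, 0.06, 0, 0, 0], [0.04, 0, 0, 0, 0, 0], [0.03, 0, 0, 0, 0, 0], [0, 0, 0, 0, 0, 0]]}}

```text
t: 14.2
eef_pos: [0.6142, 0.2076, 0.2589]
ee_rot: [-2.566, 1.567, 0.051]
force: [0.0, 0.1, -3.8]
width: 0.0504
```

```bash
python3 st.py
```

```text
14.2 q [ 0.628  0.295 -0.007  0.002 -1.265  0.419] p [0.6142 0.2076 0.2589] F [ 0.03  0.12 -3.81] m [ 0.077  0.07  -0.009] w 0.050422537501489964
[[ 0.004 -0.5   -0.866]
 [ 0.    -0.866  0.5  ]
 [-1.    -0.002 -0.003]]
```

Request:
{"api": "carry_out", "payload": {"deltas": [[0.05, 0, 0, 0, 0, 0], [0.05, 0, 0, 0, 0, 0], [0, 0, 0, 0, 0, 0]]}}

```text
t: 14.5
eef_pos: [0.6159, 0.2069, 0.2591]
ee_rot: [-2.602, 1.561, 0.017]
force: [0.1, 0.6, -3.4]
width: 0.0502
```

```bash
python3 st.py
```

```text
14.5 q [ 0.627  0.294 -0.01   0.006 -1.259  0.419] p [0.6159 0.2069 0.2591] F [ 0.1   0.6  -3.35] m [ 0.017  0.042 -0.01 ] w 0.050214911125411626
[[ 0.01  -0.499 -0.866]
 [ 0.    -0.866  0.499]
 [-1.    -0.005 -0.009]]
```

```bash
python3 look.py 10 160 130 360 230 60;python3 st.py
```

```text
14.6 q [ 0.627  0.294 -0.01   0.006 -1.259  0.419] p [0.616  0.2071 0.2588] F [ 0.2  -0.45 -0.7 ] m [-0.187  0.092 -0.03 ] w 0.05059266956399583
[[ 0.01  -0.499 -0.866]
 [ 0.    -0.866  0.499]
 [-1.    -0.005 -0.009]]
```

View pics/v10.png

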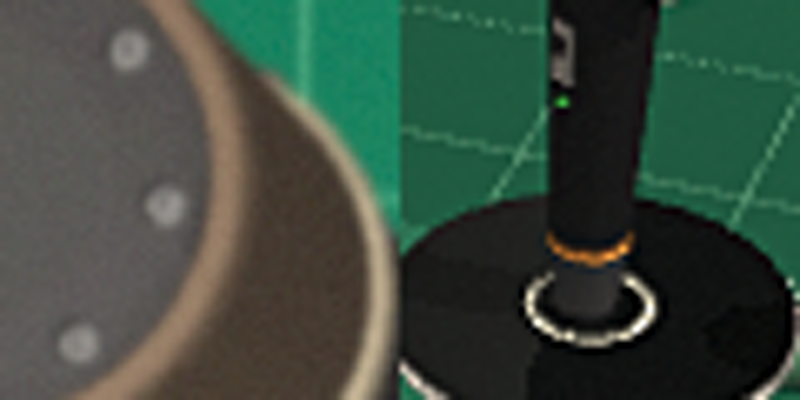

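Request:
{"api": "carry_out", "payload": {"deltas": [[0, 0, 0, 0, 0, 0], [0, 0, 0, 0, 0, 0]]}}

```text
t: 14.8
eef_pos: [0.6161, 0.207, 0.2589]
ee_rot: [-2.591, 1.561, 0.027]
force: [-0.3, -0.6, -0.8]
width: 0.0504
```

```bash
python3 st.py; python3 - <<'E'
import cv2,numpy as np
a=cv2.imread('pics/scene10.png')[185:300,345:445]
cv2.imwrite('pics/w10.png',cv2.resize(a,None,fx=5,fy=5,interpolation=cv2.INTER_CUBIC))
E
```

```text
14.8 q [ 0.627  0.294 -0.01   0.006 -1.259  0.419] p [0.6161 0.207  0.2589] F [-0.34 -0.58 -0.84] m [-0.269  0.162  0.021] w 0.050409150737833607
[[ 0.01  -0.499 -0.866]
 [ 0.    -0.866  0.499]
 [-1.    -0.005 -0.009]]
```

View pics/w10.png

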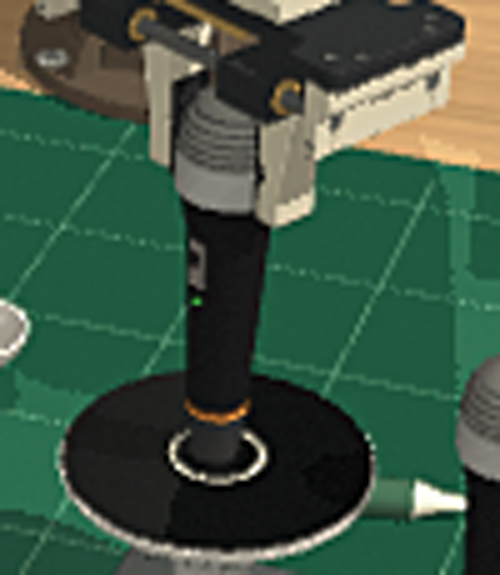

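```bash
python3 look.py 11 160 130 360 230 60; python3 - <<'E'
import cv2,numpy as np
o=[]
for n in('0','11'):
    a=cv2.imread(f'pics/scene{n}.png')[250:295,365:410].astype(float)
    a=np.clip((a/255)**.5*255*1.1,0,255).astype(np.uint8)
    o.append(cv2.resize(a,None,fx=8.8,fy=8.8,interpolation=cv2.INTER_NEAREST))
cv2.imwrite('pics/e11.png',np.hstack(o))
E
```

```text
(no output)
```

View pics/e11.png

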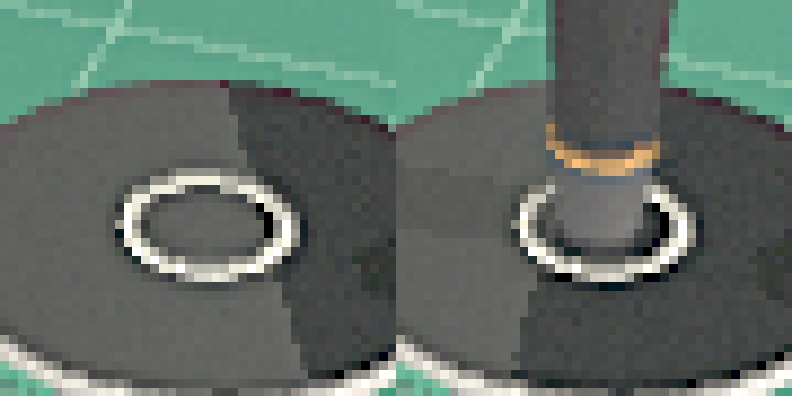

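```bash
python3 g2.py .2589|tail -1; python3 st.py
```

```text
total [-0.    0.09  0.01] [ 0.01 -0.12  0.07] F [ 0.2 -0.6  0.9]
14.9 q [ 0.627  0.294 -0.01   0.006 -1.259  0.419] p [0.6161 0.207  0.2588] F [ 0.22 -0.57  0.92] m [-0.239  0.174  0.004] w 0.05011470673579817
[[ 0.01  -0.499 -0.866]
 [ 0.    -0.866  0.499]
 [-1.    -0.005 -0.009]]
```

Request:
{"api": "carry_out", "payload": {"deltas": [[0, 0, 0, 0, -0.12, 0.07], [0.02, 0, 0, 0, -0.05, 0.03], [0, 0, 0, 0, 0, 0]], "newtons": 10}}

```text
t: 15.2
eef_pos: [0.6169, 0.2075, 0.2589]
ee_rot: [0.2, 1.568, 2.819]
force: [-0.5, -0.8, -0.2]
width: 0.0506
```

```bash
python3 g2.py .2589|tail -1; python3 st.py
```

```text
total [-0.    0.11  0.02] [ 0.02  0.04 -0.01] F [-0.5 -0.8 -0.2]
15.2 q [ 0.622  0.303  0.007 -0.002 -1.276  0.427] p [0.6169 0.2075 0.2589] F [-0.55 -0.83 -0.21] m [-0.284  0.031 -0.013] w 0.05060606052416617
[[-0.003 -0.499 -0.867]
 [ 0.001 -0.867  0.499]
 [-1.     0.001  0.003]]
```

Request:
{"api": "carry_out", "payload": {"deltas": [[0.04, 0, 0, 0, 0, 0], [0.04, 0, 0, 0, 0, 0], [0, 0, 0, 0, 0, 0]], "newtons": 6}}

```text
t: 15.5
eef_pos: [0.6186, 0.2074, 0.2585]
ee_rot: [-1.966, 1.568, 0.654]
force: [-0.0, -0.1, -1.9]
width: 0.0505
```

```bash
python3 g2.py .2589|tail -1; python3 st.py; python3 look.py 12 160 130 345 185 110; python3 - <<'E'
import cv2,numpy as np
a=cv2.imread('pics/scene12.png')
x=cv2.resize(a[195:275,365:405],None,fx=7.5,fy=7.5,interpolation=cv2.INTER_CUBIC);y=cv2.resize(a[205:285,365:415],None,fx=7.5,fy=7.5,interpolation=cv2.INTER_CUBIC)
y=np.clip((y/255.)**.5*255*1.1,0,255).astype(np.uint8)
cv2.imwrite('pics/zz12.png',np.hstack([x,y]))
E
```

```text
total [-0.01  0.13  0.06] [ 0.02 -0.01  0.03] F [-0.  -0.1 -1.9]
15.5 q [ 0.622  0.303  0.005 -0.    -1.27   0.427] p [0.6186 0.2074 0.2585] F [-0.   -0.07 -1.91] m [-0.128  0.153 -0.036] w 0.050464604170463126
[[ 0.002 -0.499 -0.867]
 [ 0.001 -0.867  0.499]
 [-1.    -0.002 -0.001]]
```

View pics/zz12.png

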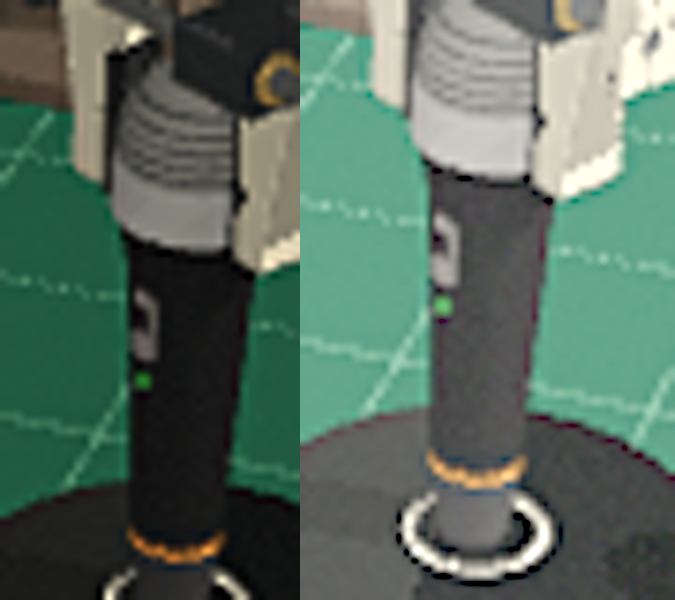

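```bash
python3 - <<'E'
from tilt import *
for n in ('pics/scene12.png',):
    P0=np.array([.617,.207,.115]);t,c=feats(P0,np.array([0,0,1.]));print('vert',t[1],c[1],c[1]-t[1], 'left edge col',c[2],c[3])
    for a in([.02,0,1],[0,.02,1]): t2,c2=feats(P0,np.array(a));print(c2[1]-t2[1]-(c[1]-t[1]))
P0=np.array([.6085,.3403,0]);t,c=feats(P0,np.array([0,0,1.]));print('b vert',c[1]-t[1])
P0=np.array([.615,.193,.144]);t,c=feats(P0,np.array([0,0,1.]));print('z7 vert',c[1]-t[1])
E
```

```text
vert [388.68283775 278.23116762] [391.27499514 227.12447546] [  2.59215738 -51.10669216] left edge col 379.137978273497 402.253845320285
[-0.4561438   0.76888179]
[1.59799053 0.2934819 ]
b vert [  6.52067942 -46.71866467]
z7 vert [  2.23894753 -52.3482881 ]
```

Request:
{"api": "carry_out", "payload": {"deltas": [[0, 0.03, 0.05, 0, 0, 0], [0, 0, 0, 0, 0, 0], [0, 0, 0, 0, 0, 0]], "newtons": 3}}

```text
t: 15.9
eef_pos: [0.6161, 0.2076, 0.2582]
ee_rot: [-1.877, 1.568, 0.743]
force: [-0.7, 0.3, 2.4]
width: 0.0506
```

```bash
python3 g2.py .2589|tail -1; python3 st.py
```

```text
total [-0.02  0.1   0.  ] [ 0.02 -0.01  0.04] F [-0.7  0.3  2.4]
15.9 q [ 6.240e-01  2.990e-01 -1.000e-03 -0.000e+00 -1.268e+00  4.250e-01] p [0.6161 0.2076 0.2582] F [-0.7   0.32  2.39] m [-0.1   -0.049  0.031] w 0.050593614271811665
[[ 0.002 -0.499 -0.867]
 [ 0.002 -0.867  0.499]
 [-1.    -0.002 -0.001]]
```

Request:
{"api": "carry_out", "payload": {"deltas": [[0, 0, 0, 0, 0, 0], [0, 0, 0, 0, 0, 0], [0, 0, 0, 0, 0, 0]], "hand": 0.415, "newtons": 3}}

```text
t: 16.2
eef_pos: [0.6161, 0.2076, 0.2583]
ee_rot: [-1.925, 1.568, 0.695]
force: [1.0, -0.2, 2.2]
width: 0.0509
```

```bash
python3 st.py
```

```text
16.2 q [ 6.240e-01  2.990e-01 -1.000e-03 -0.000e+00 -1.268e+00  4.250e-01] p [0.6161 0.2076 0.2583] F [ 1.05 -0.19  2.24] m [-0.062  0.017  0.003] w 0.050911648444031725
[[ 0.002 -0.499 -0.867]
 [ 0.002 -0.867  0.499]
 [-1.    -0.002 -0.001]]
```

Request:
{"api": "carry_out", "payload": {"deltas": [[0, 0, 0, 0, 0, 0], [0, 0, 0, 0, 0, 0], [0, 0, 0, 0, 0, 0]], "hand": 0.4}}

```text
t: 16.5
eef_pos: [0.6156, 0.2075, 0.2572]
ee_rot: [-1.18, 1.57, 1.439]
force: [-0.8, -0.7, -0.1]
width: 0.053
```

```bash
python3 st.py
```

```text
16.5 q [ 6.240e-01  3.000e-01 -2.000e-03 -1.000e-03 -1.268e+00  4.250e-01] p [0.6156 0.2075 0.2572] F [-0.85 -0.74 -0.12] m [-0.067  0.037  0.02 ] w 0.05296537314568956
[[ 0.    -0.499 -0.867]
 [ 0.001 -0.867  0.499]
 [-1.    -0.001  0.   ]]
```

Released: width 53 mm, force about 0. I'll look before opening further.

```bash
python3 look.py 13 160 130 345 185 110
```

```text
(no output)
```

View pics/v13.png

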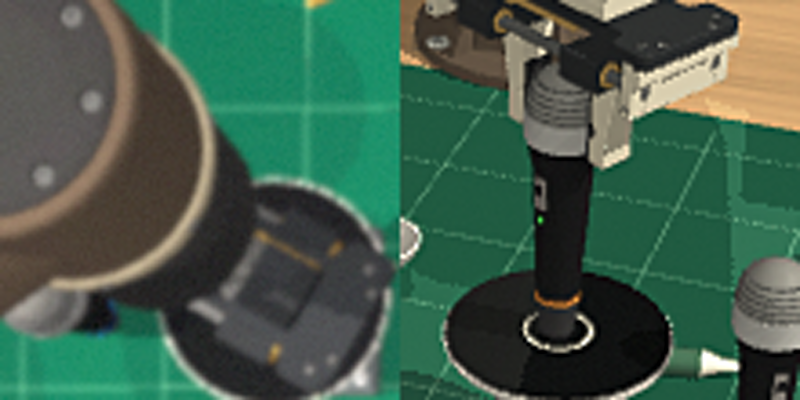

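Request:
{"api": "carry_out", "payload": {"deltas": [[0, 0, 0, 0, 0, 0], [0, 0, 0, 0, 0, 0], [0, 0, 0, 0, 0, 0], [0, 0, 0, 0, 0, 0], [0, 0, 0, 0, 0, 0]], "hand": 0.34}}

```text
t: 17.1
eef_pos: [0.6156, 0.2076, 0.2571]
ee_rot: [-1.075, 1.569, 1.545]
force: [0.0, -0.1, -0.1]
width: 0.0577
```

Request:
{"api": "carry_out", "payload": {"deltas": [[0, 0, 0, 0, 0, 0], [0, 0, 0, 0, 0, 0], [0, 0, 0, 0, 0, 0], [0, 0, 0, 0, 0, 0], [0, 0, 0, 0, 0, 0]], "hand": 0}}

```text
t: 17.6
eef_pos: [0.6155, 0.2077, 0.2571]
ee_rot: [-1.119, 1.569, 1.5]
force: [0.2, 0.5, -0.4]
width: 0.0869
```

```bash
python3 st.py; python3 look.py 14 160 130 345 185 110
```

```text
17.6 q [ 6.240e-01  3.000e-01 -2.000e-03 -1.000e-03 -1.267e+00  4.250e-01] p [0.6155 0.2077 0.2571] F [ 0.21  0.46 -0.36] m [ 0.039  0.037 -0.005] w 0.08685705954620349
[[ 0.    -0.499 -0.867]
 [ 0.001 -0.867  0.499]
 [-1.    -0.001  0.001]]
```

View pics/v14.png

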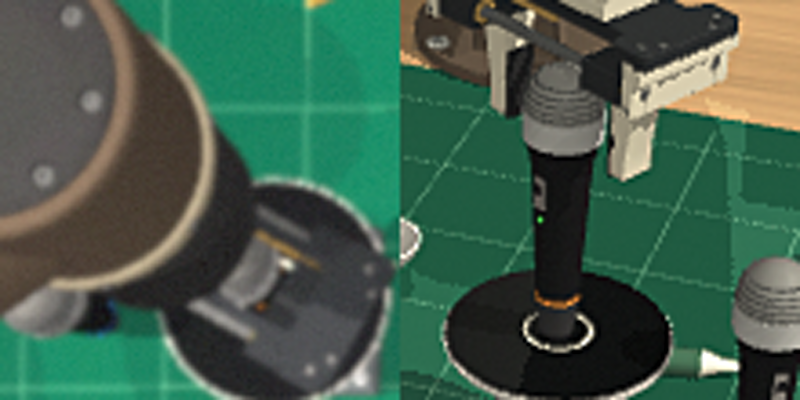

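Request:
{"api": "carry_out", "payload": {"deltas": [[-0.3, 0, 0, 0, 0, 0], [-0.5, 0, 0, 0, 0, 0], [-0.8, 0, 0, 0, 0, 0], [-1, 0, 0, 0, 0, 0], [-1, 0, 0, 0, 0, 0]]}}

```text
t: 18.2
eef_pos: [0.6134, 0.2063, 0.4025]
ee_rot: [0.933, 1.561, -2.731]
force: [0.9, 0.9, -0.1]
width: 0.0878
```

Request:
{"api": "carry_out", "payload": {"deltas": [[-1, 0, 0, 0, 0, 0], [-0.5, 0, 0, 0, 0, 0], [0, 0.8, 0.8, 0, 0, 0], [0, 0.8, 0.8, 0, 0, 0], [0, 0, 0, 0, 0, 0]]}}

```text
t: 18.7
eef_pos: [0.5267, 0.1824, 0.4747]
ee_rot: [2.795, 1.57, -0.871]
force: [-0.2, -0.8, 0.9]
width: 0.0878
```

```bash
python3 st.py; python3 look.py 15 160 130 345 185 110;python3 - <<'E'
import cv2
for n in("top15","scene15"):
    pass
a=cv2.imread("pics/scene15.png");b=cv2.imread("pics/scene0.png")
import numpy as np
cv2.imwrite("pics/cmp.png",np.hstack([cv2.resize(a[180:350,200:480],None,fx=1.42,fy=1.42),cv2.resize(b[180:350,200:480],None,fx=1.42,fy=1.42)]))
E
```

```text
18.7 q [ 6.850e-01  1.050e-01  2.250e-01  1.000e-03 -1.691e+00  3.620e-01] p [0.5267 0.1824 0.4747] F [-0.19 -0.84  0.91] m [ 0.024  0.013 -0.037] w 0.08783405544686101
[[ 0.001 -0.5   -0.866]
 [-0.001 -0.866  0.5  ]
 [-1.     0.    -0.001]]
```

View pics/v15.png

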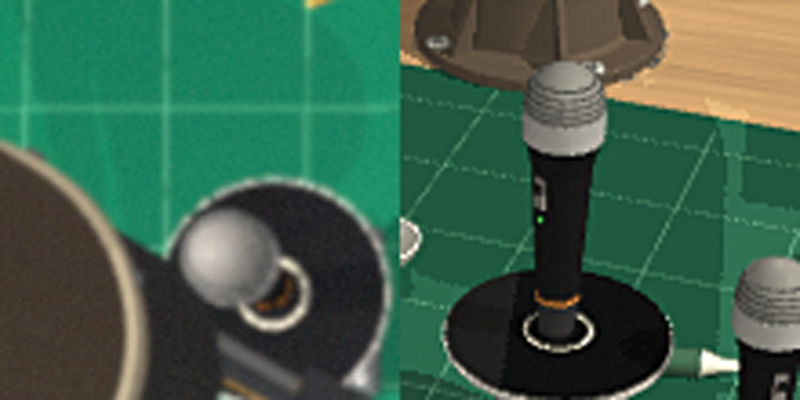

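View pics/cmp.png

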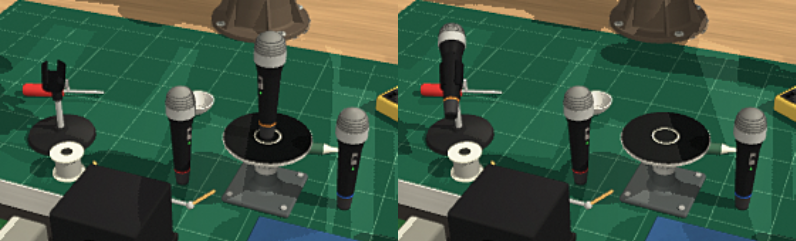

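```bash
python3 - <<'E'
import cv2,numpy as np
a=cv2.imread('pics/scene15.png')[250:295,365:410];a=np.clip((a/255.)**.5*280,0,255).astype(np.uint8)
b=cv2.imread('pics/top15.png')[190:235,215:260];b=np.clip((b/255.)**.6*280,0,255).astype(np.uint8)
cv2.imwrite('pics/e15.png',np.hstack([cv2.resize(a,None,fx=8.8,fy=8.8,interpolation=0),cv2.resize(b,None,fx=8.8,fy=8.8,interpolation=0)]))
E
```

```text
(no output)
```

View pics/e15.png

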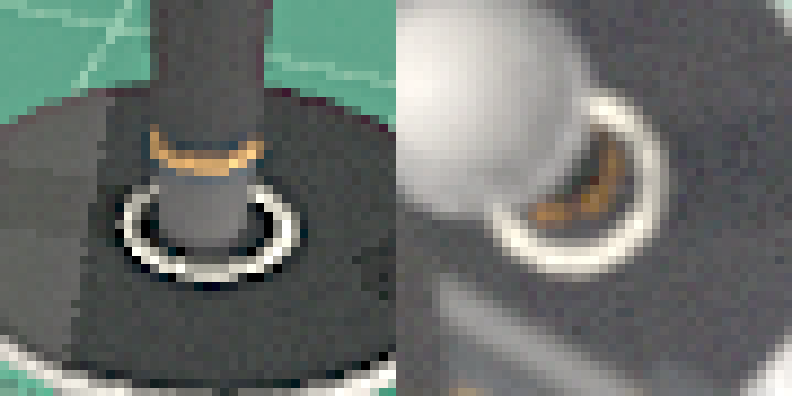

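```bash
python3 -c "
from station import arm
print(arm.job_done())"
```

```text
the job is handed in; nothing more can be done
None
```

The microphone is standing upright on its tail inside the white ring, and I handed the job in at about 19 s (limit 61 s). No verdict is reported, so this rests on my own checks.

- **How it went:** I gripped it by the steel collar and drew it out of the clip along its own axis. I then turned it upright over the pedestal and lowered it in millimetre steps. Once the wrist force showed the pedestal carrying its weight, I eased the grip to 3 N, opened the fingers gradually and backed straight up.
- **Last checks:** In both cameras the tail centre is within about 2 mm of the ring centre, and the microphone looked the same in every picture after release. The gripper is clear above everything. In the scene camera's before-and-after pictures the two other microphones, the spool, screwdriver and tin look unmoved, as does the visible part of the pump.
- **Less certain:** I measured the lean only before release, at about 0.01 rad with a similar uncertainty. After release I judged uprightness by eye, so the 0.02 rad limit was not measured directly.
- **Disagreement:** The plate came out at about 113 mm high by camera and about 115 to 118 mm by touch. The stated maximum is 115 mm, so the difference is probably a few millimetres of error in where I thought the grip sat along the microphone.

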